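Peel the top sample tray off a stuck nested stack and hold it out for loading

TASK

Lift the clear dust cover of the tray caddy by its bar and carry it back gently until it rests on its stop. The formed trays inside are snapped into one another, so take the top tray by the upright tab at its corner and peel it: raise that corner about 3 cm while the opposite corner is still down, so that the trays beneath stay in the caddy. Then hold the tray out level over the middle of the green mat, about a hand's width above it, for me to load, leave the cover open and the samples and tools alone, and finish while still holding it.

Things in the scene. Friction and masses are not known exactly. Their poses are not given: they have to be found in the camera images.
- caddy: tray caddy, fixed to the bench: blue pan 176 x 230 x 30 mm with a back panel 48 mm high and thin side guides up to 45 mm high round the tray stack. Origin: centre of its underside, on the bench. +x points to the back (hinge side), -x to the front (side of the bar), +y to its left seen from the robot; it may be turned up to 15 degrees
- cover (a joint): clear hinged dust cover of the caddy (160 x 218 x 76 mm, 0.35 kg), in rad: 0 shut, 1.65 open, standing on its stop, where it stays. It turns about +y of the caddy through cover_hinge, front going up and back. On the way nothing holds it: it falls shut below about 1.2 and falls open above, so it must be carried all the way
- cover_handle (a point): middle of the cover's bar: round steel, 10 mm thick, 100 mm long, parallel to the caddy's y, 42 mm before the cover's front wall, 206 mm from the hinge line. Shut, it lies at x -122, z 88 mm in the caddy's frame; on the stop at x +134, z 248 mm. Pinched from above across x, fingers that keep pointing down can hold it through the whole swing, the bar turning between them
- cover_hinge (a point): middle of the cover's hinge line (parallel to the caddy's y), at x +80, y 0, z 50 mm in the caddy's frame. Standing open, the cover rises to 210 mm above the bench just behind the back edge of the trays (its lower edges reach 20 mm forward of this line, its front wall lies level at the top)
- tray: top tray, yellow formed plastic, 120 (x) x 170 (y) mm, about 0.1 kg: rim 7 mm high, pockets reaching 16 mm below the rim. Origin: centre, at the underside of the rim; z is square to the tray. Nested, its axes are the caddy's and the origin is 63 mm above the bench. 1 mm play sideways. Four snap beads (x +-46, y +-56 mm) catch 2 mm up and let go 4 to 5 mm higher, at about 1.7 N each
- tray_tab (a point): middle of the tray's upright grip tab at its front left corner (x -57, y +82, z +19 mm in the tray's frame; 82 mm above the bench while nested). The tab is 10 mm thick, 24 mm wide and stands 24 mm above the top of the rim; its width runs along (-1, +1, 0) of the tray, so it is pinched from above with the fingers closing along (1, 1, 0) of the tray
- tray_far (a point): the tray corner across from the tab, back right, at the underside of the rim (x +60, y -85, z 0 mm in the tray's frame); 63 mm above the bench while nested
- stack: the five trays beneath, stuck together, standing loose in the caddy, 0.55 kg, 120 x 170 x 51 mm. Origin: centre of the underside, 12 mm above the bench. To stay where it is: peeled from the tab corner, the snap beads of the top tray let go one after another; pulled straight up, all four hold at once and can bring the stack along (5.4 N lift it, 2.7 N tip it up at a corner)
- mat: green loading mat, fixed, 160 x 160 x 3 mm, to the right of the caddy. Origin: centre of its underside, on the bench
- bushing_1: flanged steel bushing, 32 mm diameter, 28 mm high, standing on the mat; origin at its underside. To be left alone
- bushing_2: second flanged steel bushing, like the first, on the mat. To be left alone
- shaft_sample: stepped steel shaft sample, 28 mm diameter, 71 mm high, standing on the mat; origin at its underside. To be left alone
- caliper: sliding caliper, 72 x 228 x 13 mm, lying along y near the bench's front edge, in front of the mat. To be left alone
- tape_roll: roll of blue masking tape, 93 mm diameter, 24 mm high, on the left of the bench. To be left alone

How it is judged:
By the outcome, as a careful person would: the job done as asked, in the order asked, and still so for the second after the job is handed in, while the arm keeps its last pose, push and grip.
It also fails if it takes over 64 s, if anything falls off the work surface, if the arm or the gripper's body presses on something with over 40 N, if the wrist force passes 120 N, or if a joint passes its speed limit or range.

ROBOT

A 6-joint arm with a two-finger parallel gripper is mounted at the origin on a cart in front of the work surface, level with it; the furniture and walls round the work are solid. World frame = base frame: x ahead of the robot, y to its left, z up, the work surface at z = 0. Lengths are in mm, angles in rad, forces in N, time in s.
With the tool pointing down it reaches from about 350 to 875 mm from the base axis. Payload 4.2 kg.
Tool frame: the origin (TCP) lies at the very end of the fingers, on their centre line; the grasp point (between the pads) lies 19 mm behind it; z points along the fingers, y is the direction in which the jaws open and shut (so a half turn about z gives the same grasp; the last joint's range is limited). The gripper opens to 85 mm and grips with 20 to 120 N. Pads are 22 mm wide; open, the fingers measure 114 mm over their backs; the gripper's body (76 mm by 85 mm) begins 54 mm behind the grasp point. The pads swing forward as they close: fully open they stand 13 mm farther back than shut.
Start: joints at [1.372, 0.385, 0.008, 0, -1.194, -0.259], TCP at [276.201, 560.636, 231.312] pointing down, gripper open.
Joint ranges: [-3.14, 3.14], [-1.21, 2.06], [-1.07, 1.41], [-3.16, 2.05], [-2.99, -0.16], [-3.1, 3.1]. Speed limits (rad/s): [2.79, 2.79, 3.14, 3.14, 3.14, 3.14].

INTERFACE

Orientations are given as a unit quaternion [x, y, z, w].
In Python, from bench import arm, optics, job gives the robot as it stands.
- The arm moves only by the tool send_rows, never from a script. Its argument "steps" is a list that holds one entry, the list of rows, each a list of 5 numbers: the shift along the tool's x, y, z in cm, then the turn about the tool's z in rad, then the opening, from 0 (shut) to 1 (fully open). A call has 1 to 10 rows; each row shifts and turns the pose as measured when the row begins, along the tool's axes as they then stand; what a row does not reach is not made up. A row lasts 1/12 s, in which the tool goes at most 41.7 mm and 7.16 degrees, less where a joint would pass 70% of its speed; a pose out of reach is approached as far as the arm can. A call with a gripper value outside its range is refused whole. The fingers move at their own pace and stop on an object; the grip force is fixed at half the most. Time passes only in rows, so rows that do not move let the fingers close. It gives the time, the measured TCP pose, the force and the opening at its end, in the units of the state.
- arm.read_state(): the state, without advancing time (a new reading comes with each control period).
- optics.get_image(name): name is "scene" or "top" or "wrist"; returns (picture, depth): 400x640x3 uint8, blue, green, red; 400x640 float32, mm along the optical axis (not along the pixel's ray), 0 where there is no reading.
- optics.get_calibration(name): a dict with "K" (3x3 intrinsics, pixels), "rvec" (rotation vector, rad) and "tvec" (3), from world to camera coordinates, as OpenCV has them; the wrist camera has in their place "hand_eye" (4x4, takes a point from camera to tool coordinates, whose origin is the TCP and whose axes are the flange's). Camera axes: x right, y down, z forward; pixel columns grow to the right and rows downward; lengths in mm; the calibration is good to about 2 mm. A picture is of the moment at which its call begins: read the wrist's pose just before it. get_calibration takes no time and is no camera call.
- job.job_done(): hands the job in, once; it reports no verdict.
The state is a dict: "clock": time; "joints": joint angles; "joint_vel": joint speeds; "joint_efforts": joint torques, N m; "position": TCP position; "ee_rot": TCP orientation; "contact_force": force on the tool from outside, world axes, zero at the start; "wrist_torque": the same for the moment, N m; "gripper_width": finger opening in mm.
Only numpy, scipy, OpenCV 4.12 (cv2) and the standard library are available. Lean on these libraries where they do the work, as an engineer would, in place of code of your own. Each camera call takes 0.05 s, during which the arm holds its last target. There are 200 camera calls.

## Working session

There is one attempt and no reset: what is moved stays moved. The work goes in short steps, Python scripts to look and compute and a tool call to move; the robot and the scene stay as the last step left them, time stands still between calls to the robot, and variables do not carry over. Pictures are saved under pics/ and viewed, about 8 in all and at most 12, crops included, and the job is handed in when it is done.

Besides the shell and the picture viewer there is one more tool, called after "Request:" as a command line: name --argument value ..., lists and objects as JSON in quotes. send_rows: Moves the arm, as the interface text tells. Its arguments: {"type":"object","properties":{"steps":{"type":"array","items":{"type":"array","items":{"type":"array","items":{"type":"number"}}}}},"required":["steps"]}

```bash
ls; mkdir -p pics; cat > h.py <<'E'
import numpy as np, cv2
from scipy.spatial.transform import Rotation as R
from bench import arm, optics, job
def cloud(name):
    s=arm.read_state(); im,d=optics.get_image(name); c=optics.get_calibration(name)
    K=np.array(c['K']); v,u=np.mgrid[:d.shape[0],:d.shape[1]]
    P=np.stack([(u-K[0,2])/K[0,0]*d,(v-K[1,2])/K[1,1]*d,d],-1)
    if name=='wrist':
        T=np.array(c['hand_eye']); P=P@T[:3,:3].T+T[:3,3]
        P=P@R.from_quat(s['ee_rot']).as_matrix().T+np.array(s['position'])
    else:
        Rm=cv2.Rodrigues(np.array(c['rvec'],float))[0]; P=(P-np.array(c['tvec']).ravel())@Rm
    return im,d,P
def st():
    s=arm.read_state(); 
    print(s['clock'],np.round(s['position'],1),np.round(R.from_quat(s['ee_rot']).as_matrix(),3).tolist(),np.round(s['contact_force'],1),s['gripper_width'],np.round(s['joints'],2)); return s
E
python3 - <<'E'
from h import *
st()
for n in('top','scene'):
    im,d,P=cloud(n); cv2.imwrite(f'pics/{n}0.png',im); np.savez(f'{n}0.npz',im=im,P=P,d=d)
E
```

```text
pics
0.0 [276.  560.1 230.2] [[0.897, -0.442, -0.001], [-0.442, -0.897, -0.002], [0.0, 0.002, -1.0]] [-0.7  0.4  0.2] 85.72833402914407 [ 1.37  0.39  0.01 -0.   -1.19 -0.26]
```

View pics/top0.png

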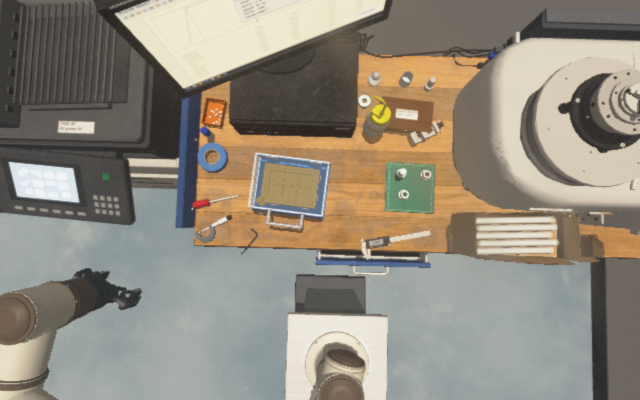

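View pics/scene0.png

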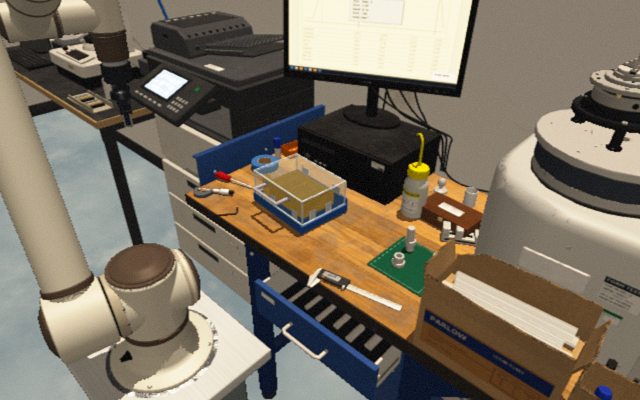

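The top view shows the caddy (cols 250–328, rows 153–217) with its bar near (285,225), and the mat at (386–434,164–213). The monitor and black box are behind. The scene view shows the cover shut.

```bash
python3 - <<'E'
from h import *
z=np.load('top0.npz'); im,P,d=z['im'],z['P'],z['d']
hsv=cv2.cvtColor(im,cv2.COLOR_BGR2HSV)
def box(m,name):
    q=P[m]; 
    if len(q)<5: print(name,'none');return
    r=cv2.minAreaRect(q[:,:2].astype(np.float32)); print(name,len(q),'mean',q.mean(0).round(1),'z',np.percentile(q[:,2],[5,50,95]).round(),'rect',[np.round(t,2) for t in r])
v,u=np.mgrid[:400,:640]
def W(a,b,c,e): return (u>=a)&(u<b)&(v>=c)&(v<e)&(d>0)
print('scale base',P[200,300],P[225,285])
H,S,V=[hsv[...,i] for i in range(3)]
blue=(H>95)&(H<130)&(S>90)
box(blue&W(240,335,145,222)&(P[...,2]<48),'caddy blue')
g=(H>60)&(H<95)&(S>90)
box(g&W(375,445,155,222),'mat')
w=W(262,310,211,236)&(P[...,2]>70)&(P[...,2]<105)
box(w,'handle?')
y=(H>15)&(H<35)&W(262,320,162,208)
box(y,'trays')
for nm,(a,b,c,e) in dict(all_mat=(384,438,160,216)).items():
    m=W(a,b,c,e)&(P[...,2]>15)
    n,l,s,c=cv2.connectedComponentsWithStats(m.astype(np.uint8))
    for i in range(1,n):
        if s[i,4]>5: box(l==i,'obj')
# depth of handle pix
print(P[214:236:2,285].round(0))
print('monitor pts',[P[a,b].round() for a,b in((85,180),(50,300),(15,385),(60,240),(75,200),(110,290),(128,290),(115,380))])
sz=np.load('scene0.npz');ims,Ps,ds=sz['im'],sz['P'],sz['d']
print('scene monitor',[Ps[a,b].round() for a,b in((75,290),(85,375),(90,460),(40,380),(120,330),(140,370),(190,385),(150,440))])
cv2.imwrite('pics/crop0.png',cv2.hconcat([cv2.resize(im[145:240,235:345],None,fx=3.6,fy=3.6,interpolation=cv2.INTER_CUBIC),cv2.resize(ims[145:240,240:350],None,fx=3.6,fy=3.6,interpolation=cv2.INTER_CUBIC)]))
E
```

```text
scale base [508.82415138 123.24343582 109.12661506] [433.92293445 166.20359266  93.48321903]
caddy blue none
mat none
handle? 205 mean [444.  166.5  92.6] z [88. 92. 97.] rect [array([450.47, 159.58]), array([ 50.41, 128.87]), np.float64(1.47)]
trays 2205 mean [551.9 155.3 106.7] z [104. 107. 110.] rect [array([554.23, 153.13]), array([134.2 , 169.01]), np.float64(1.68)]
obj 75 mean [ 606.8 -186.5   56.8] z [31. 69. 77.] rect [array([ 606.79, -187.97]), array([26.89, 19.87]), np.float64(42.52)]
obj 55 mean [ 608.2 -271.9   26.9] z [16. 30. 33.] rect [array([ 608.83, -272.95]), array([25.39, 24.34]), np.float64(52.43)]
obj 53 mean [ 542.3 -202.    26.8] z [17. 29. 34.] rect [array([ 541.87, -201.52]), array([26.21, 27.35]), np.float64(72.79)]
[[ 4.68e+02  1.76e+02 -2.00e+00]
 [ 4.62e+02  1.76e+02 -3.00e+00]
 [ 4.55e+02  1.75e+02  1.00e+00]
 [ 4.49e+02  1.75e+02  1.00e+00]
 [ 4.42e+02  1.75e+02  0.00e+00]
 [ 4.37e+02  1.66e+02  9.70e+01]
 [ 4.31e+02  1.66e+02  9.30e+01]
 [ 4.23e+02  1.74e+02 -2.00e+00]
 [ 4.47e+02  6.90e+01  1.17e+03]
 [ 4.10e+02  1.74e+02  2.00e+00]
 [ 4.04e+02  1.74e+02 -0.00e+00]]
monitor pts [array([753., 397., 353.]), array([865., 125., 311.]), array([958., -81., 315.]), array([815., 260., 357.]), array([774., 349., 362.]), array([764., 158., 152.]), array([722., 160., 114.]), array([755., -99., 162.])]
scene monitor [array([752., 390., 300.]), array([864., 138., 301.]), array([959., -88., 317.]), array([874., 141., 430.]), array([832., 287., 153.]), array([807., 100., 150.]), array([722., -28.,  63.]), array([1021.,  -31.,   84.])]
```

View pics/crop0.png

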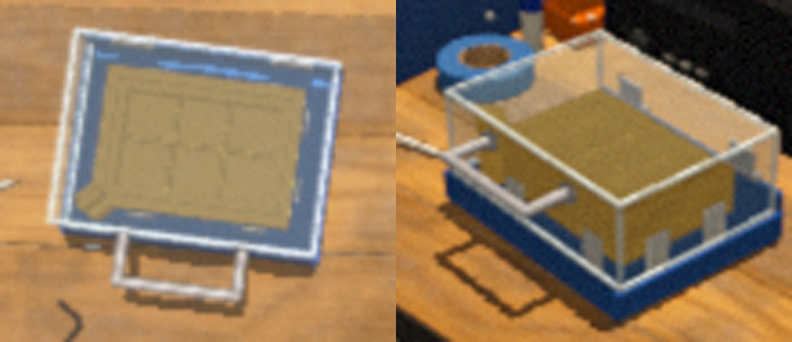

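The crop shows the shut cover, the bar at the front, and the tab at the front-left corner of the top tray.

```bash
python3 - <<'E'
from h import *
for n in('top','scene'):
    z=np.load(n+'0.npz'); im,P,d=z['im'],z['P'],z['d']
    near=(np.abs(P[...,0]-540)<200)&(np.abs(P[...,1]-150)<170)&(d>0)
    m=near&(P[...,2]>98)&(P[...,2]<118)&(P[...,0]<665)
    k,l,s,c=cv2.connectedComponentsWithStats(m.astype(np.uint8)); i=1+s[1:,4].argmax(); q=P[l==i]
    print(n,'cover top',len(q),q[:,2].mean(),[np.round(t,2) for t in cv2.minAreaRect(q[:,:2].astype(np.float32))])
    m=near&(P[...,2]>80)&(P[...,2]<102)&(P[...,0]<456)
    q=P[m]; print('bar',len(q),q.mean(0).round(1),[np.round(t,2) for t in cv2.minAreaRect(q[:,:2].astype(np.float32))], np.ptp(q,0))
    b=im.astype(int); g=(b[...,1]>b[...,2]+20)&(b[...,1]>b[...,0]+8)&(np.abs(P[...,0]-580)<120)&(np.abs(P[...,1]+220)<120)&(P[...,2]<12)&(d>0)
    k,l,s,c=cv2.connectedComponentsWithStats(g.astype(np.uint8)); i=1+s[1:,4].argmax(); q=P[l==i]
    print('mat',len(q),q[:,2].mean(),[np.round(t,2) for t in cv2.minAreaRect(q[:,:2].astype(np.float32))])
E
```

```text
top cover top 4066 106.79699365077542 [array([555.99, 158.76]), array([221.53, 162.31]), np.float64(84.54)]
bar 157 [437.5 166.6  92.2] [array([439.69, 168.71]), array([ 27.26, 110.61]), np.float64(0.02)] [ 27.26546379 110.61207389  11.75055294]
mat 1890 3.823364031152827 [array([ 567.31, -225.28]), array([154.66, 157.36]), np.float64(88.41)]
scene cover top 2470 106.47168009426642 [array([555.95, 158.48]), array([225.99, 167.08]), np.float64(83.98)]
bar 144 [436.4 161.1  91.6] [array([444.39, 166.94]), array([107.56,  31.75]), np.float64(84.6)] [ 31.36715165 109.48902817  10.38460505]
mat 1724 3.690249682068226 [array([ 564.69, -225.5 ]), array([156.55, 160.47]), np.float64(88.31)]
```

```bash
cat >> h.py <<'E'
C=np.array([556.,158.6,0]); YAW=np.radians(-5.7)
def cad(x,y,z): return C+R.from_euler('z',YAW).apply([x,y,z])
def plan(way,op,n,ty=None,maxlen=38):
    """way: list of world targets (each spread over n rows); ty = target azimuth (deg) of tool y, reached in the rows"""
    s=arm.read_state(); p=np.array(s['position']); M=R.from_quat(s['ee_rot']); tot=n*len(way)
    a=M.as_matrix()[:,1]; az=np.degrees(np.arctan2(a[1],a[0]))
    dw=0 if ty is None else -np.radians((ty-az+90)%180-90)
    rows=[]
    for t in way:
        d=(np.array(t)-p)/n
        for _ in range(n):
            l=M.inv().apply(d)/10; k=round(np.clip(dw,-.12,.12),2); dw-=k
            rows.append([*[float(round(v,2)+0) for v in l],float(k),op]); M=M*R.from_euler('z',k)
        p=np.array(t)
    print(str(rows).replace(' ','')); 
E
python3 - <<'E'
from h import *
st()
print(cad(-122,0,88))
t=cad(-122,0,150)
p=np.array(arm.read_state()['position']); m=p+(t-p)*np.array([.75,.75,0])
plan([m,t],.35,10,ty=174.3)
E
```

```text
0.1 [276.  560.2 230.3] [[0.897, -0.442, -0.001], [-0.442, -0.897, -0.002], [0.0, 0.002, -1.0]] [-0.5  0.1 -0.2] 85.5372827187934 [ 1.37  0.39  0.01 -0.   -1.19 -0.26]
[434.60322046 170.71700947  88.        ]
[[2.36,2.09,0.0,0.12,0.35],[2.59,1.8,0.0,0.12,0.35],[2.79,1.47,0.0,0.12,0.35],[2.94,1.13,0.0,0.12,0.35],[3.06,0.77,0.0,0.12,0.35],[3.13,0.4,0.0,0.12,0.35],[3.15,0.02,0.0,0.12,0.35],[3.13,-0.36,0.0,0.12,0.35],[3.07,-0.73,0.0,0.12,0.35],[2.96,-1.09,0.0,0.12,0.35],[0.93,-0.48,0.8,0.01,0.35],[0.93,-0.49,0.8,0.0,0.35],[0.93,-0.49,0.8,0.0,0.35],[0.93,-0.49,0.8,0.0,0.35],[0.93,-0.49,0.8,0.0,0.35],[0.93,-0.49,0.8,0.0,0.35],[0.93,-0.49,0.8,0.0,0.35],[0.93,-0.49,0.8,0.0,0.35],[0.93,-0.49,0.8,0.0,0.35],[0.93,-0.49,0.8,0.0,0.35]]
```

Request:
send_rows --steps '[[[2.4,2.1,0,0.12,0.35],[2.6,1.8,0,0.12,0.35],[2.8,1.5,0,0.12,0.35],[2.9,1.1,0,0.12,0.35],[3.1,0.8,0,0.12,0.35],[3.1,0.4,0,0.12,0.35],[3.1,0,0,0.12,0.35],[3.1,-0.4,0,0.12,0.35],[3.1,-0.7,0,0.12,0.35],[3.0,-1.1,0,0.12,0.35]]]'

```text
clock: 0.93
position: [388.9, 255.9, 224.7]
ee_rot: [-0.66, 0.752, -0.002, -0.006]
contact_force: [0.7, 0.9, 0.7]
gripper_width: 30.1
```

```bash
python3 - <<'E'
from h import *
st()
plan([cad(-122,0,150)],.35,10,ty=174.3)
E
```

```text
0.9333 [388.9 255.9 224.7] [[-0.13, -0.992, -0.006], [-0.991, 0.13, -0.01], [0.011, 0.005, -1.0]] [0.7 0.9 0.7] 30.143536293828657 [ 0.93  0.12 -0.37  0.   -1.09 -1.06]
[[0.78,-0.57,0.75,-0.03,0.35],[0.79,-0.54,0.75,-0.0,0.35],[0.79,-0.54,0.75,-0.0,0.35],[0.79,-0.54,0.75,-0.0,0.35],[0.79,-0.54,0.75,-0.0,0.35],[0.79,-0.54,0.75,-0.0,0.35],[0.79,-0.54,0.75,-0.0,0.35],[0.79,-0.54,0.75,-0.0,0.35],[0.79,-0.54,0.75,-0.0,0.35],[0.79,-0.54,0.75,-0.0,0.35]]
```

Request:
send_rows --steps '[[[1.6,-1.1,1.4,-0.03,0.35],[1.6,-1.1,1.4,0,0.35],[1.6,-1.1,1.4,0,0.35],[1.6,-1.1,1.4,0,0.35],[1.0,-0.7,1.0,0,0.35],[0,0,0,0,0.35],[0,0,0,0,0.35]]]'

```text
clock: 1.52
position: [431.6, 165.3, 156.2]
ee_rot: [-0.666, 0.746, -0.001, -0.007]
contact_force: [0.0, 0.9, 0.1]
gripper_width: 29.9
```

```bash
python3 - <<'E'
from h import *
st()
im,d,P=cloud('wrist'); cv2.imwrite('pics/w1.png',im); np.savez('w1.npz',im=im,P=P,d=d)
m=(d>0)&(P[...,2]>80)&(P[...,2]<97)&(P[...,0]<460)&(P[...,0]>415)&(P[...,1]>100)&(P[...,1]<240)
q=P[m];print(len(q),q.mean(0),cv2.minAreaRect(q[:,:2].astype(np.float32)))
plan([cad(-122,0,69)],.35,6,ty=174.3)
E
```

```text
1.5167 [431.6 165.3 156.2] [[-0.112, -0.994, -0.009], [-0.994, 0.112, -0.01], [0.011, 0.007, -1.0]] [0.  0.9 0.1] 29.870969180573535 [ 0.72  0.19 -0.48  0.   -0.91 -0.83]
2815 [438.09148473 163.99032793  92.24329795] ((447.04083251953125, 171.15196228027344), (109.46614074707031, 36.44548416137695), 84.32440185546875)
[[-0.11,-0.05,1.45,-0.01,0.35],[-0.11,-0.06,1.45,-0.0,0.35],[-0.11,-0.06,1.45,-0.0,0.35],[-0.11,-0.06,1.45,-0.0,0.35],[-0.11,-0.06,1.45,-0.0,0.35],[-0.11,-0.06,1.45,-0.0,0.35]]
```

View pics/w1.png

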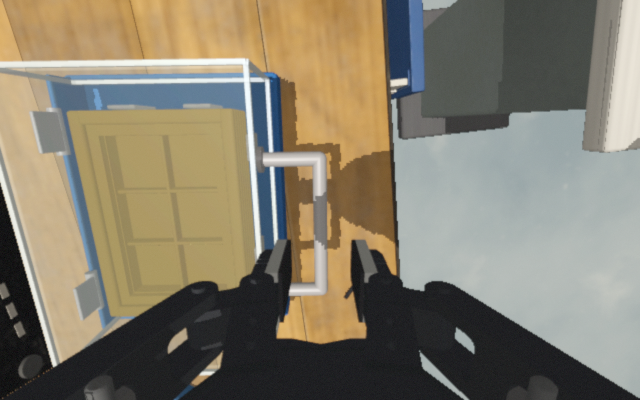

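The wrist view shows the bar centred between the fingers (col 320, rows 155–292), agreeing with the estimate to about 2 mm.

Request:
send_rows --steps '[[[-0.1,-0.05,1.6,0,0.35],[-0.1,-0.05,1.6,0,0.35],[-0.1,-0.05,1.6,0,0.35],[-0.1,-0.05,1.6,0,0.35],[-0.1,-0.05,1.6,0,0.35],[-0.1,-0.05,0.8,0,0.35],[0,0,0,0,0.35],[0,0,0,0,0.35]]]'

```text
clock: 2.23
position: [437.7, 179.8, 71.3]
ee_rot: [-0.67, 0.742, -0.002, 0.001]
contact_force: [-0.4, 0.1, -0.9]
gripper_width: 29.9
```

```bash
python3 - <<'E'
from h import *
st()
plan([cad(-122,0,69)],.35,1,ty=174.3)
E
```

```text
2.2333 [437.7 179.8  71.3] [[-0.102, -0.995, 0.004], [-0.995, 0.102, -0.0], [0.0, -0.004, -1.0]] [-0.4  0.1 -0.9] 29.93424872910158 [ 0.74  0.32 -0.57  0.   -0.68 -0.84]
[[0.94,0.21,0.23,-0.0,0.35]]
```

Request:
send_rows --steps '[[[0.8,0.3,0.2,0,0.35],[0,0,0,0,0.35],[0,0,0,0,0],[0,0,0,0,0],[0,0,0,0,0],[0,0,0,0,0],[0,0,0,0,0]]]'

```text
clock: 2.82
position: [432.8, 173.1, 72.7]
ee_rot: [-0.67, 0.743, -0.0, 0.004]
contact_force: [0.9, 1.3, -1.7]
gripper_width: 7.8
```

```bash
cat >> h.py <<'E'
def arc(a0,a1,n,z0=-19):
    for i in range(n+1):
        pass
def arcplan(off,da,n):
    """rows along the arc from present angle; off = TCP minus bar (caddy axes x,z)"""
    s=arm.read_state(); q=R.from_euler('z',-YAW).apply(np.array(s['position'])-C)
    x,z=q[0]-off[0]-80,q[2]-off[1]-50; a=np.arctan2(z,x); th=np.radians(169.35)-a
    print('theta',round(th,3),'rad',round(np.hypot(x,z),1),'y',q[1].round(1))
    M=R.from_quat(s['ee_rot']); rows=[]; p=np.array(s['position'])
    for i in range(1,n+1):
        b=np.radians(169.35)-min(th+da*i,1.655); t=cad(80+205.5*np.cos(b)+off[0],0,50+205.5*np.sin(b)+off[1])
        rows.append([float(round(v,2)) for v in M.inv().apply(t-p)/10]+[0,0]); p=t
    print(str(rows).replace(' ',''))
E
python3 - <<'E'
from h import *
st(); arcplan((0,-19),.05,10)
E
```

```text
2.8167 [432.8 173.1  72.7] [[-0.103, -0.995, 0.006], [-0.995, 0.103, 0.004], [-0.005, -0.006, -1.0]] [ 0.9  1.3 -1.7] 7.79460891134037 [ 0.73  0.31 -0.59  0.   -0.67 -0.83]
theta 0.016 rad 208.2 y 2.2
[[0.21,-0.5,-0.95,0,0],[-0.01,-0.29,-0.99,0,0],[-0.01,-0.34,-0.97,0,0],[-0.01,-0.38,-0.95,0,0],[-0.01,-0.43,-0.93,0,0],[-0.01,-0.48,-0.91,0,0],[-0.01,-0.52,-0.89,0,0],[-0.01,-0.57,-0.86,0,0],[-0.01,-0.61,-0.83,0,0],[-0.01,-0.65,-0.8,0,0]]
```

Request:
send_rows --steps '[[[0,-0.1,-0.6,0,0],[0,-0.2,-1.0,0,0],[0,-0.3,-1.0,0,0],[0,-0.3,-1.0,0,0],[0,-0.4,-0.95,0,0],[0,-0.4,-0.95,0,0]]]'

```text
clock: 3.32
position: [452.1, 171.3, 129.8]
ee_rot: [-0.67, 0.742, -0.001, 0.005]
contact_force: [7.2, -1.5, -7.7]
gripper_width: 7.5
```

```bash
python3 - <<'E'
from h import *
st(); arcplan((-2,-15.5),.05,10)
E
```

```text
3.3167 [452.1 171.3 129.8] [[-0.102, -0.995, 0.009], [-0.995, 0.102, 0.005], [-0.006, -0.008, -1.0]] [ 7.2 -1.5 -7.7] 7.504955985107559 [ 0.7   0.25 -0.48  0.   -0.83 -0.8 ]
theta 0.295 rad 206.0 y 2.3
[[0.23,-0.55,-0.87,0,0],[-0.01,-0.55,-0.87,0,0],[-0.01,-0.59,-0.84,0,0],[-0.01,-0.63,-0.81,0,0],[-0.01,-0.67,-0.78,0,0],[-0.01,-0.71,-0.74,0,0],[-0.01,-0.75,-0.71,0,0],[-0.01,-0.78,-0.67,0,0],[-0.01,-0.81,-0.63,0,0],[-0.01,-0.84,-0.59,0,0]]
```

Request:
send_rows --steps '[[[0,-0.5,-0.9,0,0],[0,-0.55,-0.9,0,0],[0,-0.6,-0.85,0,0],[0,-0.65,-0.8,0,0],[0,-0.7,-0.8,0,0],[0,-0.7,-0.75,0,0],[0,-0.75,-0.7,0,0],[0,-0.8,-0.7,0,0],[0,-0.8,-0.65,0,0],[0,-0.85,-0.6,0,0]]]'

```text
clock: 4.15
position: [521.3, 164.5, 209.2]
ee_rot: [-0.669, 0.743, 0.003, 0.005]
contact_force: [-0.4, 2.7, -4.0]
gripper_width: 7.6
```

```bash
python3 - <<'E'
from h import *
st(); arcplan((-2,-15.5),.05,10)
E
```

```text
4.15 [521.3 164.5 209.2] [[-0.104, -0.995, 0.004], [-0.995, 0.104, 0.011], [-0.011, -0.003, -1.0]] [-0.4  2.7 -4. ] 7.642002699733638 [ 0.6   0.27 -0.22 -0.01 -1.07 -0.7 ]
theta 0.81 rad 208.1 y 2.4
[[0.23,-1.02,-0.32,0,0],[-0.01,-0.9,-0.49,0,0],[-0.01,-0.93,-0.44,0,0],[-0.01,-0.95,-0.4,0,0],[-0.01,-0.97,-0.35,0,0],[-0.01,-0.98,-0.3,0,0],[-0.01,-1.0,-0.25,0,0],[-0.01,-1.01,-0.2,0,0],[-0.01,-1.02,-0.15,0,0],[-0.01,-1.02,-0.1,0,0]]
```

Request:
send_rows --steps '[[[0,-0.95,-0.4,0,0],[0,-0.9,-0.45,0,0],[0,-0.95,-0.4,0,0],[0,-0.95,-0.4,0,0],[0,-0.95,-0.35,0,0],[0,-1.0,-0.3,0,0],[0,-1.0,-0.25,0,0],[0,-1.0,-0.2,0,0],[0,-1.0,-0.15,0,0],[0,-1.0,-0.1,0,0]]]'

```text
clock: 4.98
position: [611.7, 155.6, 243.6]
ee_rot: [-0.67, 0.742, 0.012, -0.002]
contact_force: [-2.7, 1.6, -0.4]
gripper_width: 7.7
```

```bash
python3 - <<'E'
from h import *
st(); arcplan((-2,-15.5),.05,8)
E
```

```text
4.9833 [611.7 155.6 243.6] [[-0.102, -0.995, -0.019], [-0.995, 0.102, 0.015], [-0.013, 0.02, -1.0]] [-2.7  1.6 -0.4] 7.741721225936134 [ 0.49  0.4   0.06 -0.02 -1.25 -0.59]
theta 1.279 rad 210.3 y 2.5
[[0.25,-1.08,0.37,0,0],[-0.0,-1.03,-0.05,0,0],[-0.0,-1.03,-0.0,0,0],[-0.0,-1.03,0.05,0,0],[-0.0,-1.02,0.1,0,0],[-0.0,-1.02,0.15,0,0],[-0.0,-1.01,0.2,0,0],[0.0,-0.53,0.13,0,0]]
```

Request:
send_rows --steps '[[[0,-1.0,0.15,0,0],[0,-1.0,0.1,0,0],[0,-1.0,0.1,0,0],[0,-0.9,0.15,0,0],[0,-0.9,0.2,0,0],[0,-0.8,0.2,0,0]]]'

```text
clock: 5.48
position: [670.7, 149.8, 242.7]
ee_rot: [-0.671, 0.741, 0.01, 0.001]
contact_force: [-1.4, 1.2, 2.7]
gripper_width: 7.1
```

```bash
python3 - <<'E'
from h import *
st(); arcplan((-2,-13),.03,8)
im,d,P=cloud('scene'); cv2.imwrite('pics/s2.png',im[60:300,180:500]); np.savez('s2.npz',P=P,d=d,im=im)
E
```

```text
5.4833 [670.7 149.8 242.7] [[-0.1, -0.995, -0.013], [-0.995, 0.1, 0.016], [-0.015, 0.015, -1.0]] [-1.4  1.2  2.7] 7.1341330264574045 [ 0.45  0.49  0.21 -0.02 -1.3  -0.54]
theta 1.563 rad 209.0 y 2.6
[[0.27,-0.55,0.45,0,0],[0.0,-0.6,0.13,0,0],[0.0,-0.6,0.15,0,0],[0.0,-0.04,0.01,0,0],[0.0,0.0,0.0,0,0],[0.0,0.0,0.0,0,0],[0.0,0.0,0.0,0,0],[0.0,0.0,0.0,0,0]]
```

View pics/s2.png

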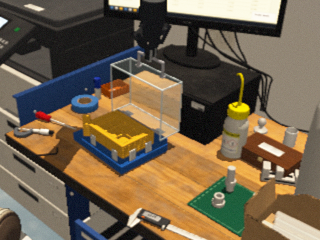

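The cover is nearly upright, with the gripper on its bar at crop (153,62). The trays are exposed.

Request:
send_rows --steps '[[[0,-0.6,0.15,0,0],[0,-0.5,0.15,0,0],[0,-0.5,0.2,0,0],[0,-0.3,0.1,0,0],[0,0,0,0,0]]]'

```text
clock: 5.95
position: [686.3, 148.2, 238.6]
ee_rot: [-0.672, 0.741, 0.014, -0.005]
contact_force: [0.4, -0.4, 1.4]
gripper_width: 7.4
```

```bash
python3 - <<'E'
from h import *
st(); arcplan((-2,-13),.03,4)
E
```

```text
5.95 [686.3 148.2 238.6] [[-0.098, -0.995, -0.027], [-0.995, 0.098, 0.014], [-0.012, 0.028, -1.0]] [ 0.4 -0.4  1.4] 7.4152740939886845 [ 0.43  0.53  0.27 -0.03 -1.33 -0.52]
theta 1.64 rad 208.4 y 2.6
[[0.26,-0.22,0.35,0,0],[0.0,0.0,0.0,0,0],[0.0,0.0,0.0,0,0],[0.0,0.0,0.0,0,0]]
```

Request:
send_rows --steps '[[[0,-0.3,0.1,0,0],[0,0,0,0,0],[0,0,0,0,0.35],[0,0,0,0,0.35],[0,0,0,0,0.35],[0,0,0,0,0.35],[0,0,-1.0,0,0.35],[0,0,-2.0,0,0.35],[0,0,-3.0,0,0.35],[0,0,0,0,0.35]]]'

```text
clock: 6.78
position: [689.4, 145.2, 295.5]
ee_rot: [-0.671, 0.741, 0.017, -0.012]
contact_force: [0.9, 0.7, 2.6]
gripper_width: 29.9
```

```bash
python3 - <<'E'
from h import *
st()
t=cad(-57,82,200); print(t)
plan([t],.35,10,ty=39.3)
E
```

```text
6.7833 [689.4 145.2 295.5] [[-0.099, -0.994, -0.04], [-0.995, 0.099, 0.009], [-0.005, 0.04, -0.999]] [0.9 0.7 2.6] 29.90773642418311 [ 0.43  0.52  0.39 -0.02 -1.47 -0.52]
[507.42605199 245.85578247 200.        ]
[[-0.82,1.87,1.04,-0.12,0.35],[-1.03,1.76,1.04,-0.12,0.35],[-1.24,1.62,1.04,-0.12,0.35],[-1.42,1.46,1.04,-0.12,0.35],[-1.59,1.28,1.04,-0.12,0.35],[-1.73,1.08,1.04,-0.12,0.35],[-1.85,0.87,1.04,-0.07,0.35],[-1.9,0.74,1.04,0.0,0.35],[-1.9,0.74,1.04,0.0,0.35],[-1.9,0.74,1.04,0.0,0.35]]
```

Request:
send_rows --steps '[[[-0.8,1.9,0.5,-0.12,0.4],[-1.0,1.8,0.8,-0.12,0.4],[-1.2,1.6,1.0,-0.12,0.4],[-1.4,1.5,1.0,-0.12,0.4],[-1.6,1.3,1.0,-0.12,0.4],[-1.7,1.1,1.0,-0.12,0.4],[-1.8,0.9,1.0,-0.07,0.4],[-1.9,0.7,1.0,0,0.4],[-1.9,0.7,1.0,0,0.4],[-1.0,0.4,0.5,0,0.4]]]'

```text
clock: 7.62
position: [515.7, 238.2, 219.7]
ee_rot: [0.912, -0.411, -0.012, -0.003]
contact_force: [-0.2, 0.1, -0.2]
gripper_width: 34.0
```

```bash
python3 - <<'E'
from h import *
st()
t=cad(-57,82,180)
plan([t],.4,4,ty=39.3)
E
```

```text
7.6167 [515.7 238.2 219.7] [[0.662, -0.749, -0.019], [-0.749, -0.662, 0.016], [-0.025, 0.004, -1.0]] [-0.2  0.1 -0.2] 33.99787311496779 [ 0.7   0.3  -0.13 -0.03 -1.14  0.03]
[[-0.26,0.02,1.0,0.04,0.4],[-0.26,0.03,1.0,-0.0,0.4],[-0.26,0.03,1.0,-0.0,0.4],[-0.26,0.03,1.0,-0.0,0.4]]
```

Request:
send_rows --steps '[[[-0.2,0,1.0,0.04,0.4],[-0.2,0,1.0,0,0.4],[-0.2,0,1.0,0,0.4],[0,0,0,0,0.4],[0,0,0,0,0.4]]]'

```text
clock: 8.03
position: [510.3, 245.0, 190.3]
ee_rot: [0.904, -0.427, -0.011, -0.005]
contact_force: [0.5, 0.2, 0.6]
gripper_width: 34.0
```

```bash
python3 - <<'E'
from h import *
st()
im,d,P=cloud('wrist'); cv2.imwrite('pics/w3.png',im); np.savez('w3.npz',im=im,P=P,d=d)
hsv=cv2.cvtColor(im,cv2.COLOR_BGR2HSV); yel=(hsv[...,0]>14)&(hsv[...,0]<36)&(hsv[...,1]>120)&(d>0)
near=(np.linalg.norm(P[...,:2]-C[:2],axis=-1)<170)
m=near&(P[...,2]>84)&(P[...,2]<104)&yel
k,l,s,c=cv2.connectedComponentsWithStats(m.astype(np.uint8))
for i in range(1,k):
    if s[i,4]>40: q=P[l==i]; print(s[i,4],q.mean(0).round(1),[np.round(t,1) for t in cv2.minAreaRect(q[:,:2].astype(np.float32))],np.ptp(q[:,2]),c[i])
print('expected tab',cad(-57,82,94))
m=near&yel&(P[...,2]>65)&(P[...,2]<76); q=P[m]; print('rim',len(q),q[:,2].mean(),[np.round(t,1) for t in cv2.minAreaRect(q[:,:2].astype(np.float32))])
im,d,P=cloud('top'); np.savez('t3.npz',im=im,P=P,d=d)
m=(d>0)&(np.linalg.norm(P[...,:2]-C[:2],axis=-1)<170)
z=P[...,2]
b=m&(z>190)&(z<225); q=P[b]; print('cover top',len(q),q.mean(0).round(),[np.round(t,1) for t in cv2.minAreaRect(q[:,:2].astype(np.float32))] if len(q)>4 else '')
E
```

```text
8.0333 [510.3 245.  190.3] [[0.635, -0.773, -0.016], [-0.773, -0.635, 0.018], [-0.024, 0.001, -1.0]] [0.5 0.2 0.6] 34.02770549878885 [ 0.72  0.32 -0.19 -0.03 -1.06 -0.02]
339 [507.8 246.5  93.3] [array([507. , 247.3]), array([ 9.2, 22.8]), np.float64(39.5)] 11.764513958446045 [322.44837758 206.54572271]
expected tab [507.42605199 245.85578247  94.        ]
rim 11818 68.69017350345396 [array([549.6, 167.5]), array([182. , 131.6]), np.float64(84.2)]
cover top 2090 [662. 148. 209.] [array([641.9, 168. ]), array([186.9, 249.4]), np.float64(34.9)]
```

View pics/w3.png

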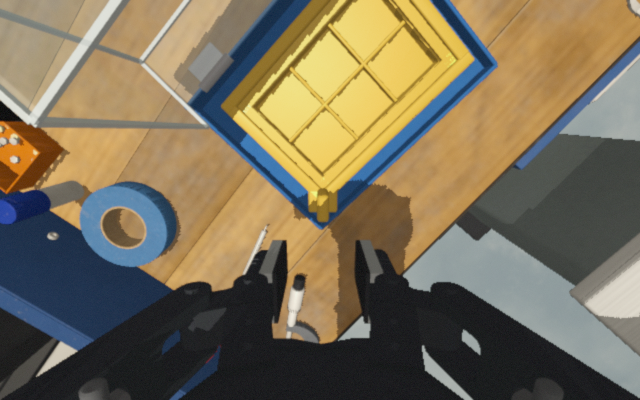

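The wrist view shows the tab at about (322,206), aligned with the jaws, and the point cloud puts it within 1 mm of where it was expected.

```bash
python3 - <<'E'
from h import *
plan([np.array([507.4,246.6,85])],.4,7)
E
```

```text
[[-0.01,0.01,1.51,0.0,0.4],[-0.01,0.01,1.51,0.0,0.4],[-0.01,0.01,1.51,0.0,0.4],[-0.01,0.01,1.51,0.0,0.4],[-0.01,0.01,1.51,0.0,0.4],[-0.01,0.01,1.51,0.0,0.4],[-0.01,0.01,1.51,0.0,0.4]]
```

Request:
send_rows --steps '[[[0,0,1.5,0,0.4],[0,0,1.5,0,0.4],[0,0,1.5,0,0.4],[0,0,1.5,0,0.4],[0,0,1.0,0,0.4],[0,0,0,0,0.4],[0,0,0,0,0.4]]]'

```text
clock: 8.72
position: [515.0, 247.0, 122.3]
ee_rot: [0.904, -0.428, -0.008, -0.009]
contact_force: [-0.6, 0.2, 0.3]
gripper_width: 33.8
```

```bash
python3 - <<'E'
from h import *
st()
plan([np.array([507.4,246.6,110]),np.array([507.4,246.6,76])],.4,3,39.3)
E
```

```text
8.7167 [515.  247.  122.3] [[0.633, -0.774, -0.006], [-0.774, -0.633, 0.023], [-0.022, -0.01, -1.0]] [-0.6  0.2  0.3] 33.80483574521245 [ 0.72  0.39 -0.27 -0.03 -0.9  -0.02]
[[-0.14,0.21,0.41,-0.0,0.4],[-0.14,0.21,0.41,-0.0,0.4],[-0.14,0.21,0.41,-0.0,0.4],[0.03,0.01,1.13,-0.0,0.4],[0.03,0.01,1.13,-0.0,0.4],[0.03,0.01,1.13,-0.0,0.4]]
```

Request:
send_rows --steps '[[[-0.15,0.2,0.4,0,0.4],[-0.15,0.2,0.4,0,0.4],[-0.15,0.25,0.4,0,0.4],[0,0,0,0,0.4],[0,0,0,0,0.4]]]'

```text
clock: 9.13
position: [508.0, 247.5, 112.2]
ee_rot: [0.904, -0.428, -0.006, -0.012]
contact_force: [-0.1, 0.1, 0.3]
gripper_width: 34.0
```

```bash
python3 - <<'E'
from h import *
st()
plan([np.array([507.4,246.6,76])],.4,4,39.3)
E
```

```text
9.1333 [508.  247.5 112.2] [[0.633, -0.774, -0.002], [-0.774, -0.633, 0.027], [-0.022, -0.015, -1.0]] [-0.1  0.1  0.3] 33.973379837905405 [ 0.73  0.39 -0.3  -0.03 -0.86 -0.02]
[[0.03,0.04,0.91,-0.0,0.4],[0.03,0.04,0.91,-0.0,0.4],[0.03,0.04,0.91,-0.0,0.4],[0.03,0.04,0.91,-0.0,0.4]]
```

Request:
send_rows --steps '[[[0,0.1,0.9,0,0.4],[0,0.1,0.9,0,0.4],[0,0.1,0.9,0,0.4],[0,0.1,0.7,0,0.4],[0,0,0,0,0.4],[0,0,0,0,0.4]]]'

```text
clock: 9.63
position: [504.3, 245.7, 74.5]
ee_rot: [0.904, -0.428, -0.006, -0.012]
contact_force: [-0.2, -0.4, -0.3]
gripper_width: 34.2
```

```bash
python3 - <<'E'
from h import *
st()
plan([np.array([507.4,246.6,76])],.4,1,39.3)
E
```

```text
9.6333 [504.3 245.7  74.5] [[0.634, -0.774, -0.002], [-0.773, -0.633, 0.026], [-0.022, -0.015, -1.0]] [-0.2 -0.4 -0.3] 34.15126859279307 [ 0.73  0.44 -0.35 -0.03 -0.77 -0.02]
[[0.12,-0.3,-0.15,0.0,0.4]]
```

Request:
send_rows --steps '[[[0.1,-0.25,-0.05,0,0.4],[0,0,0,0,0.4],[0,0,0,0,0],[0,0,0,0,0],[0,0,0,0,0],[0,0,0,0,0],[0,0,0,0,0]]]'

```text
clock: 10.22
position: [507.6, 246.8, 76.0]
ee_rot: [0.904, -0.428, -0.006, -0.012]
contact_force: [-1.1, 0.1, 0.0]
gripper_width: 8.6
```

```bash
python3 - <<'E'
from h import *
s=st(); print(s['wrist_torque'])
E
```

```text
10.2167 [507.6 246.8  76. ] [[0.633, -0.774, -0.001], [-0.774, -0.633, 0.027], [-0.021, -0.016, -1.0]] [-1.1  0.1  0. ] 8.589418837637433 [ 0.73  0.44 -0.34 -0.03 -0.78 -0.02]
[-0.13703303  0.09251917 -0.03047211]
```

Request:
send_rows --steps '[[[0,0,-0.2,0,0],[0,0,-0.2,0,0],[0,0,-0.2,0,0],[0.05,0,-0.2,0,0]]]'

```text
clock: 10.55
position: [505.7, 245.2, 81.4]
ee_rot: [0.903, -0.429, -0.008, -0.01]
contact_force: [-0.3, 0.5, -5.0]
gripper_width: 8.2
```

```bash
cat >> h.py <<'E'
def tray(name='wrist'):
    im,d,P=cloud(name); hsv=cv2.cvtColor(im,cv2.COLOR_BGR2HSV)
    yel=(hsv[...,0]>14)&(hsv[...,0]<36)&(hsv[...,1]>120)&(d>0)&(np.linalg.norm(P[...,:2]-C[:2],axis=-1)<170)
    Q=R.from_euler('z',-YAW).apply((P[yel]-C))
    for nm,(x,y) in dict(far=(57,-82),farin=(45,-82),left_b=(57,80),right_f=(-57,-82),nearL=(-40,82),front=(-57,50),mid=(57,0),right=(0,-82)).items():
        m=(abs(Q[:,0]-x)<4)&(abs(Q[:,1]-y)<5); z=Q[m,2]
        print(nm,m.sum(),np.percentile(z,[10,50,90]).round(1) if m.sum()>2 else '',end=' | ')
    print(); return im,d,P
E
python3 - <<'E'
from h import *
s=st(); print(s['wrist_torque']); im,d,P=tray('wrist'); cv2.imwrite('pics/w4.png',im)
tray('scene'); tray('top')
E
```

```text
10.55 [505.7 245.2  81.4] [[0.632, -0.775, -0.006], [-0.775, -0.632, 0.026], [-0.024, -0.011, -1.0]] [-0.3  0.5 -5. ] 8.150964080087595 [ 0.73  0.43 -0.33 -0.03 -0.8  -0.02]
[2.35433947e-01 9.16725339e-05 6.71544456e-02]
far 0  | farin 0  | left_b 164 [74.7 75.5 76.3] | right_f 228 [71.4 72.4 73.4] | nearL 248 [75.4 76.2 77. ] | front 313 [74.7 75.6 76.5] | mid 0  | right 0  | 
far 5 [60.3 68.2 71.9] | farin 21 [46.7 58.7 72.3] | left_b 1  | right_f 43 [36.1 55.6 71.8] | nearL 3 [76.  76.3 76.6] | front 20 [48.7 63.6 76.9] | mid 4 [72.8 75.  76.2] | right 32 [33.3 57.5 72. ] | 
far 5 [67.7 70.7 73.1] | farin 8 [71.1 73.9 74.4] | left_b 3 [75.  76.7 77.1] | right_f 7 [70.7 72.7 75.1] | nearL 0  | front 10 [74.2 75.5 76.9] | mid 3 [70.6 71.9 73.7] | right 3 [71.8 72.5 73.2] |
```

View pics/w4.png

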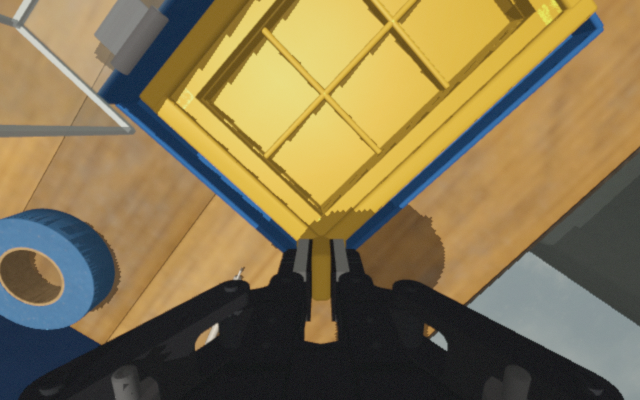

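Request:
send_rows --steps '[[[0.05,-0.05,-0.2,0,0],[0.05,-0.05,-0.2,0,0],[0.05,0,-0.2,0,0]]]'

```text
clock: 10.95
position: [507.4, 244.4, 87.7]
ee_rot: [0.903, -0.429, -0.009, -0.01]
contact_force: [-1.2, 1.2, -3.1]
gripper_width: 8.1
```

```bash
python3 - <<'E'
from h import *
s=st(); print(s['wrist_torque']); tray('wrist'); im,d,P=tray('scene'); np.savez('s5.npz',im=im,P=P,d=d)
cv2.imwrite('pics/s5.png',cv2.resize(im[150:240,240:360],None,fx=6,fy=6,interpolation=cv2.INTER_CUBIC))
E
```

```text
10.95 [507.4 244.4  87.7] [[0.632, -0.775, -0.007], [-0.775, -0.632, 0.025], [-0.024, -0.01, -1.0]] [-1.2  1.2 -3.1] 8.112477709230792 [ 0.72  0.42 -0.32 -0.03 -0.81 -0.02]
[0.66090885 0.61745636 0.0561146 ]
far 0  | farin 0  | left_b 218 [78.5 79.2 80.2] | right_f 245 [73.3 74.2 75.1] | nearL 241 [81.4 82.1 83. ] | front 285 [80.2 81.  81.9] | mid 0  | right 0  | 
far 8 [49.7 66.8 72.3] | farin 22 [49.4 61.9 73.6] | left_b 3 [78.9 79.  80.6] | right_f 42 [35.3 55.2 73.8] | nearL 0  | front 18 [53.9 64.5 82.4] | mid 3 [77.  77.7 78.3] | right 24 [35.6 56.3 75.5] |
```

View pics/s5.png

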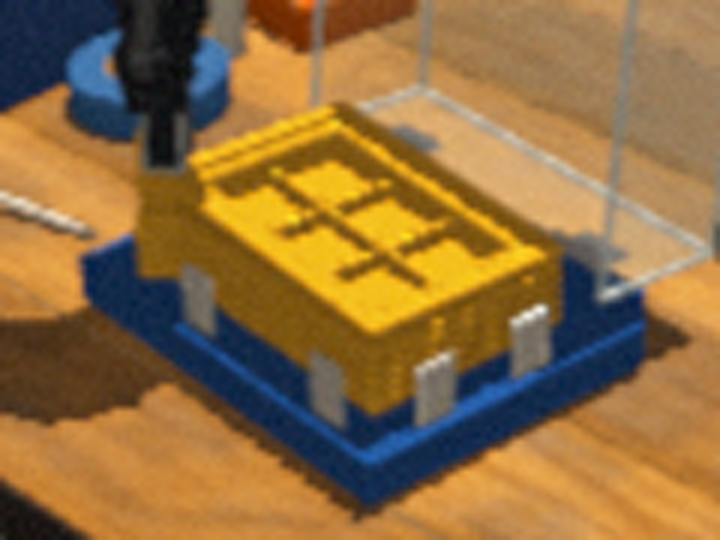

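The near bead has let go, with the force down to 3 N. The tray is tilting about the far corner and the stack sits in its guides.

Request:
send_rows --steps '[[[0.05,0,-0.25,0,0],[0.05,0,-0.25,0,0],[0.05,0,-0.25,0,0],[0.05,0,-0.25,0,0]]]'

```text
clock: 11.38
position: [510.2, 243.0, 101.0]
ee_rot: [0.904, -0.428, -0.007, -0.011]
contact_force: [0.6, 0.2, -1.0]
gripper_width: 8.5
```

```bash
python3 - <<'E'
from h import *
s=st(); print(s['wrist_torque']); tray('wrist')
E
```

```text
11.3833 [510.2 243.  101. ] [[0.633, -0.774, -0.003], [-0.774, -0.633, 0.026], [-0.022, -0.014, -1.0]] [ 0.6  0.2 -1. ] 8.474999569533155 [ 0.72  0.41 -0.31 -0.03 -0.84 -0.01]
[ 0.02008474  0.04399407 -0.01156709]
far 0  | farin 0  | left_b 323 [93.1 93.9 94.8] | right_f 216 [88.3 89.3 90.1] | nearL 139 [95.  95.7 96.5] | front 170 [93.8 94.6 95.4] | mid 0  | right 0  |
```

The last reading shows the far corner popped loose too early, at about +17 mm with the tab at +26 mm. I'll set the far corner back into its snap, keep the tilt the tray has gained, and peel again more slowly.

Request:
send_rows --steps '[[[-0.1,0,0.3,0,0],[-0.1,0,0.3,0,0],[-0.1,0,0.3,0,0],[-0.05,0,0.3,0,0],[0,0,0.2,0,0],[0,0,0.1,0,0],[0,0,0,0,0]]]'

```text
clock: 12.02
position: [510.3, 246.9, 87.9]
ee_rot: [0.904, -0.427, -0.004, -0.013]
contact_force: [-0.6, -0.2, 2.6]
gripper_width: 8.7
```

```bash
python3 - <<'E'
from h import *
s=st(); print(s['wrist_torque']); tray('wrist')
E
```

```text
12.0167 [510.3 246.9  87.9] [[0.635, -0.773, 0.003], [-0.772, -0.635, 0.026], [-0.018, -0.019, -1.0]] [-0.6 -0.2  2.6] 8.704349902848824 [ 0.73  0.43 -0.32 -0.02 -0.8  -0.02]
[-0.50326414 -0.05308824 -0.0936991 ]
far 0  | farin 0  | left_b 415 [84.2 85.1 85.9] | right_f 130 [81.4 82.2 83.2] | nearL 264 [80.3 83.  83.8] | front 155 [81.9 82.7 83.5] | mid 0  | right 0  |
```

Request:
send_rows --steps '[[[0,0.1,-0.3,0,0],[-0.1,0.15,-0.3,0,0],[0,0,0,0,0],[0,0,0,0,0]]]'

```text
clock: 12.4
position: [506.9, 245.9, 93.2]
ee_rot: [0.904, -0.428, -0.005, -0.013]
contact_force: [0.5, 0.1, -0.5]
gripper_width: 8.5
```

```bash
python3 - <<'E'
from h import *
s=st(); im,d,P=tray('wrist'); tray('top')
hsv=cv2.cvtColor(im,cv2.COLOR_BGR2HSV)
q=R.from_euler('z',-YAW).apply(np.array(s['position'])-C); print('TCP caddy',q,'nested', R.from_euler('z',-YAW).apply(np.array([507.6,246.8,76])-C))
cv2.imwrite('pics/w6.png',im)
E
```

```text
12.4 [506.9 245.9  93.2] [[0.634, -0.773, 0.002], [-0.773, -0.634, 0.027], [-0.02, -0.019, -1.0]] [ 0.5  0.1 -0.5] 8.521584280351163 [ 0.73  0.41 -0.32 -0.03 -0.81 -0.02]
far 0  | farin 0  | left_b 237 [88.1 89.  89.8] | right_f 218 [84.6 85.6 86.5] | nearL 254 [87.4 88.2 89.1] | front 274 [87.  87.6 88.3] | mid 0  | right 0  | 
far 4 [87.1 88.1 88.4] | farin 8 [86.1 87.3 89.4] | left_b 4 [87.8 89.6 91.6] | right_f 8 [62.  84.6 88.7] | nearL 0  | front 8 [84.2 86.8 89.6] | mid 7 [84.8 88.  88.7] | right 7 [81.1 85.5 89.2] | 
TCP caddy [-57.54182597  81.98545275  93.24926171] nested [-56.92069151  82.95682538  76.        ]
```

View pics/w6.png

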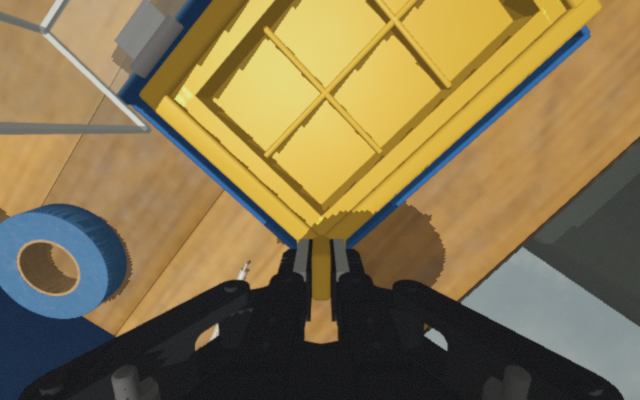

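Request:
send_rows --steps '[[[0,-0.05,0.2,0,0],[0,-0.05,0.2,0,0],[0,0,0.2,0,0],[0,0,0.2,0,0],[0,0,0,0,0]]]'

```text
clock: 12.92
position: [507.8, 247.6, 85.7]
ee_rot: [0.904, -0.428, -0.005, -0.013]
contact_force: [-3.6, 0.8, 4.4]
gripper_width: 8.3
```

```bash
cat >> h.py <<'E'
def q():
    s=st(); print('TCP caddy',R.from_euler('z',-YAW).apply(np.array(s['position'])-C).round(1),'T',np.round(s['wrist_torque'],2)); return tray('wrist')
E
python3 -c "
from h import *
q()"
```

```text
12.9167 [507.8 247.6  85.7] [[0.634, -0.773, 0.002], [-0.773, -0.634, 0.028], [-0.02, -0.019, -1.0]] [-3.6  0.8  4.4] 8.30097660070317 [ 0.73  0.43 -0.33 -0.03 -0.8  -0.02]
TCP caddy [-56.8  83.7  85.7] T [-0.33  0.5  -0.17]
far 0  | farin 0  | left_b 314 [83.4 84.3 85.2] | right_f 131 [79.2 80.1 81.1] | nearL 302 [78.  81.  81.8] | front 244 [79.8 80.5 81.2] | mid 0  | right 0  |
```

```bash
cat >> h.py <<'E'
def edges(im,d,P):
    hsv=cv2.cvtColor(im,cv2.COLOR_BGR2HSV); yel=(hsv[...,0]>14)&(hsv[...,0]<36)&(hsv[...,1]>120)&(d>0)
    Q=R.from_euler('z',-YAW).apply((P-C).reshape(-1,3)); Q=Q[yel.ravel()&(abs(Q[:,0])<75)&(abs(Q[:,1])<100)]
    for lo,hi in((-70,-50),(-20,0),(30,50)):
        m=(Q[:,1]>lo)&(Q[:,1]<hi); t=Q[m&(Q[:,0]<-45)]; top=np.percentile(t[:,2],90) if len(t)>9 else 0; e=t[t[:,2]>top-3] if len(t)>9 else t
        if len(e)>9: print('front edge y',lo,np.percentile(e[:,0],1).round(1),'z',round(top,1),end=' | ')
    for lo,hi in((-30,-10),(10,30),(40,55)):
        m=(Q[:,0]>lo)&(Q[:,0]<hi); t=Q[m&(Q[:,1]>70)]; top=np.percentile(t[:,2],90) if len(t)>9 else 0; e=t[t[:,2]>top-3] if len(t)>9 else t
        if len(e)>9: print('left edge x',lo,np.percentile(e[:,1],99).round(1),'z',round(top,1),end=' | ')
    print()
E
python3 - <<'E'
from h import *
w=np.load('w3.npz'); print('nested:'); edges(w['im'],w['d'],w['P'])
edges(*cloud('wrist'))
E
```

```text
nested:
front edge y -70 -60.1 z 71.0 | front edge y -20 -60.1 z 70.9 | front edge y 30 -60.2 z 71.0 | left edge x -30 93.2 z 71.0 | left edge x 10 86.2 z 71.0 | left edge x 40 86.5 z 71.2 | 
front edge y -70 -60.6 z 81.1 | front edge y -20 -60.1 z 81.2 | front edge y 30 -59.7 z 81.3 | left edge x -30 98.2 z 82.4 | left edge x 10 87.0 z 83.8 | left edge x 40 86.6 z 84.8 |
```

Request:
send_rows --steps '[[[0,0.05,-0.2,-0.01,0],[0.05,0.05,0,0,0],[0,0,0.2,0,0],[0,0,0.2,0,0],[0,0,0.2,0,0],[0,0,0.1,0,0]]]'

```text
clock: 13.52
position: [507.4, 246.9, 81.7]
ee_rot: [0.906, -0.423, -0.005, -0.014]
contact_force: [-4.4, -0.3, 7.2]
gripper_width: 8.3
```

```bash
python3 -c "
from h import *
edges(*q())"
```

```text
13.5167 [507.4 246.9  81.7] [[0.642, -0.766, 0.003], [-0.766, -0.642, 0.029], [-0.02, -0.021, -1.0]] [-4.4 -0.3  7.2] 8.342130450525454 [ 0.73  0.43 -0.34 -0.03 -0.78 -0.01]
TCP caddy [-57.2  83.   81.7] T [-0.35  0.48 -0.3 ]
far 0  | farin 0  | left_b 337 [82.5 83.3 84.2] | right_f 150 [77.  77.8 78.8] | nearL 279 [76.5 77.5 78.4] | front 224 [76.  76.8 77.6] | mid 0  | right 0  | 
front edge y -70 -59.2 z 78.6 | front edge y -20 -59.1 z 78.1 | front edge y 30 -59.2 z 77.6 | left edge x -30 98.6 z 79.5 | left edge x 10 86.6 z 81.8 | left edge x 40 86.4 z 83.7 |
```

Request:
send_rows --steps '[[[0,0,-0.3,0,0],[-0.1,0.1,-0.2,0,0],[-0.1,0.1,0,0,0],[0,0,0.2,0,0],[0,0,0.2,0,0],[0,0,0.2,0,0],[0,0,0,0,0]]]'

```text
clock: 14.15
position: [505.6, 247.6, 80.4]
ee_rot: [0.906, -0.422, -0.004, -0.015]
contact_force: [-2.9, -0.2, 3.9]
gripper_width: 8.6
```

```bash
python3 -c "
from h import *
edges(*q())"
```

```text
14.15 [505.6 247.6  80.4] [[0.643, -0.766, 0.006], [-0.766, -0.643, 0.03], [-0.019, -0.024, -1.0]] [-2.9 -0.2  3.9] 8.618313523802838 [ 0.73  0.43 -0.34 -0.03 -0.78 -0.02]
TCP caddy [-59.   83.6  80.4] T [-0.1   0.41 -0.15]
far 0  | farin 0  | left_b 236 [81.3 82.2 83.1] | right_f 103 [76.6 77.4 78.4] | nearL 320 [74.9 76.3 77.5] | front 285 [75.1 75.9 76.7] | mid 0  | right 0  | 
front edge y -70 -60.6 z 78.1 | front edge y -20 -60.6 z 77.4 | front edge y 30 -60.8 z 76.6 | left edge x -30 97.5 z 78.3 | left edge x 10 87.2 z 80.6 | left edge x 40 87.2 z 82.6 |
```

Request:
send_rows --steps '[[[0,0,0,0,0.4],[0,0,0,0,0.4],[0,0,0,0,0.4],[0,0,-1.0,0,0.4],[0,0,-2.0,0,0.4],[0,0,-3.0,0,0.4],[0,0,-3.0,0,0.4],[0,0,-2.0,0,0.4],[0,0,0,0,0.4]]]'

```text
clock: 14.95
position: [504.8, 241.9, 194.2]
ee_rot: [0.906, -0.422, -0.004, -0.011]
contact_force: [0.8, 0.3, 0.7]
gripper_width: 34.2
```

```bash
python3 - <<'E'
from h import *
im,d,P=q(); edges(im,d,P); cv2.imwrite('pics/w7.png',im); tray('top'); i2,d2,P2=tray('scene')
cv2.imwrite('pics/c7.png',cv2.hconcat([cv2.resize(im[:300],(480,225)),cv2.resize(i2[150:240,240:360],(300,225),interpolation=cv2.INTER_CUBIC)]))
E
```

```text
14.95 [504.8 241.9 194.2] [[0.643, -0.766, 0.002], [-0.765, -0.643, 0.024], [-0.017, -0.017, -1.0]] [0.8 0.3 0.7] 34.23166087003852 [ 0.73  0.3  -0.21 -0.02 -1.04 -0.02]
TCP caddy [-59.2  77.8 194.2] T [ 0.01 -0.05  0.01]
far 0  | farin 0  | left_b 45 [81.8 82.8 83.2] | right_f 62 [69.6 70.6 71.6] | nearL 110 [ 72.3  73.7 197.6] | front 107 [70.5 71.6 72.4] | mid 39 [80.5 81.6 82.7] | right 39 [75.3 75.9 76.7] | 
front edge y -70 -63.6 z 71.2 | front edge y -20 -63.1 z 71.6 | front edge y 30 -62.1 z 71.9 | left edge x -30 97.0 z 76.5 | left edge x 10 85.3 z 80.1 | left edge x 40 85.4 z 83.1 | 
far 1  | farin 6 [78.9 80.9 82.9] | left_b 4 [80.7 81.9 83.3] | right_f 7 [70.8 73.  74.4] | nearL 0  | front 8 [58.4 70.5 73.1] | mid 3 [81.2 84.2 84.3] | right 6 [76.7 77.7 79.1] | 
far 12 [44.5 59.7 81.6] | farin 20 [49.2 63.  81.2] | left_b 3 [80.4 80.5 82.2] | right_f 39 [34.4 52.8 69.6] | nearL 5 [72.2 74.7 75.1] | front 18 [45.9 59.9 72.7] | mid 3 [81.  82.7 83.1] | right 34 [38.4 58.7 75.7] |
```

View pics/c7.png

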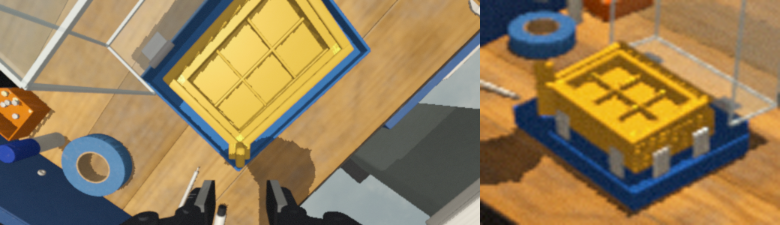

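The tray rests tilted: its front is nested and 3 mm too far forward, and its back edge is about 12 mm high. I need to see whether the stack shifted.

```bash
python3 - <<'E'
from h import *
for nm in('top','wrist','w3'):
    if nm=='w3': w=np.load('w3.npz'); im,d,P=w['im'],w['d'],w['P']
    else: im,d,P=cloud(nm)
    hsv=cv2.cvtColor(im,cv2.COLOR_BGR2HSV); yel=(hsv[...,0]>14)&(hsv[...,0]<36)&(hsv[...,1]>120)&(d>0)
    Q=R.from_euler('z',-YAW).apply((P-C).reshape(-1,3)); Q=Q[yel.ravel()&(abs(Q[:,0])<80)&(abs(Q[:,1])<110)&(Q[:,2]<100)]
    print(nm,'profile along x at y=0,40:')
    for y in(0,40):
        m=abs(Q[:,1]-y)<6
        print(y,[(x,np.round(np.percentile(Q[m&(abs(Q[:,0]-x)<1.5),2],[10,90]),0).tolist()) for x in range(-66,76,4) if (m&(abs(Q[:,0]-x)<1.5)).sum()>3])
    m=abs(Q[:,0])<30
    print('along y at x=0',[(y,np.round(np.percentile(Q[m&(abs(Q[:,1]-y)<1.5),2],[10,90]),0).tolist()) for y in [*range(-96,-70,3),*range(70,100,3)] if (m&(abs(Q[:,1]-y)<1.5)).sum()>3])
E
```

```text
top profile along x at y=0,40:
0 [(-54, [73.0, 74.0]), (-50, [65.0, 71.0]), (-46, [68.0, 71.0]), (-42, [53.0, 59.0]), (-34, [51.0, 54.0]), (-30, [52.0, 54.0]), (-26, [52.0, 55.0]), (-18, [51.0, 57.0]), (-14, [54.0, 57.0]), (-10, [52.0, 58.0]), (-6, [55.0, 58.0]), (-2, [58.0, 67.0]), (6, [53.0, 59.0]), (10, [55.0, 58.0]), (14, [56.0, 60.0]), (18, [55.0, 59.0]), (22, [58.0, 60.0]), (30, [57.0, 62.0]), (38, [58.0, 62.0]), (42, [69.0, 77.0]), (46, [76.0, 81.0]), (50, [81.0, 83.0]), (54, [80.0, 82.0])]
40 [(-58, [71.0, 73.0]), (-54, [70.0, 73.0]), (-50, [66.0, 70.0]), (-46, [70.0, 74.0]), (-38, [52.0, 54.0]), (-34, [53.0, 54.0]), (-26, [51.0, 55.0]), (-22, [53.0, 56.0]), (-18, [53.0, 56.0]), (-14, [53.0, 57.0]), (-10, [54.0, 57.0]), (-6, [55.0, 58.0]), (-2, [58.0, 68.0]), (2, [53.0, 58.0]), (6, [54.0, 56.0]), (18, [59.0, 62.0]), (26, [58.0, 59.0]), (30, [57.0, 60.0]), (34, [59.0, 64.0]), (38, [60.0, 61.0]), (42, [77.0, 80.0]), (50, [82.0, 84.0]), (54, [79.0, 86.0])]
along y at x=0 [(-84, [74.0, 80.0]), (-81, [74.0, 80.0]), (-78, [73.0, 79.0]), (-75, [70.0, 78.0]), (-72, [71.0, 75.0]), (70
[... 2220 characters left out ...]
6.0, 69.0]), (-46, [66.0, 68.0]), (-42, [49.0, 66.0]), (-38, [48.0, 50.0]), (-34, [49.0, 50.0]), (-30, [49.0, 50.0]), (-26, [49.0, 50.0]), (-22, [48.0, 51.0]), (-18, [49.0, 51.0]), (-14, [49.0, 50.0]), (-10, [48.0, 50.0]), (-6, [49.0, 51.0]), (-2, [49.0, 60.0]), (2, [49.0, 50.0]), (6, [49.0, 50.0]), (10, [49.0, 50.0]), (14, [49.0, 50.0]), (18, [48.0, 50.0]), (38, [49.0, 50.0]), (42, [54.0, 67.0]), (46, [66.0, 68.0]), (50, [67.0, 71.0]), (54, [69.0, 71.0]), (58, [69.0, 71.0])]
along y at x=0 [(-81, [69.0, 71.0]), (-78, [69.0, 71.0]), (-75, [69.0, 71.0]), (-72, [66.0, 70.0]), (70, [51.0, 67.0]), (73, [66.0, 68.0]), (76, [66.0, 69.0]), (79, [69.0, 71.0]), (82, [70.0, 71.0]), (85, [70.0, 71.0])]
```

```bash
python3 - <<'E'
from h import *
im,d,P=cloud('scene'); np.savez('s8.npz',im=im,P=P,d=d)
cr=[]
for nm in('s2','s5','s8'):
    w=np.load(nm+'.npz'); im,d,P=w['im'],w['d'],w['P']
    hsv=cv2.cvtColor(im,cv2.COLOR_BGR2HSV); yel=(hsv[...,0]>14)&(hsv[...,0]<36)&(hsv[...,1]>120)&(d>0)
    Q=R.from_euler('z',-YAW).apply((P-C).reshape(-1,3)); Q=Q[yel.ravel()&(abs(Q[:,0])<80)&(abs(Q[:,1])<110)&(Q[:,2]<100)]
    print(nm,'right face min/max z, med y by x:',[(x,*np.round([*np.percentile(Q[m,2],[2,98]),np.median(Q[m,1])]).tolist()) for x in range(-60,66,12) for m in[(abs(Q[:,0]-x)<6)&(Q[:,1]<-78)] if m.sum()>4])
    print('  front face:',[(y,*np.round([*np.percentile(Q[m,2],[2,98]),np.median(Q[m,0])]).tolist()) for y in range(-80,90,20) for m in[(abs(Q[:,1]-y)<8)&(Q[:,0]<-54)] if m.sum()>4])
    cr.append(cv2.resize(im[165:232,255:345],None,fx=4.2,fy=4.2,interpolation=cv2.INTER_CUBIC))
cv2.imwrite('pics/cmp.png',cv2.hconcat([cr[0],cr[2]]))
E
```

```text
s2 right face min/max z, med y by x: [(-60, 32.0, 71.0, -82.0), (-48, 30.0, 71.0, -84.0), (-36, 34.0, 72.0, -84.0), (-24, 48.0, 72.0, -85.0), (-12, 34.0, 71.0, -84.0), (0, 29.0, 72.0, -84.0), (12, 31.0, 72.0, -84.0), (24, 28.0, 73.0, -83.0), (36, 46.0, 72.0, -84.0), (48, 39.0, 71.0, -84.0), (60, 32.0, 70.0, -83.0)]
  front face: [(-80, 31.0, 71.0, -58.0), (-60, 35.0, 71.0, -59.0), (-40, 42.0, 71.0, -59.0), (-20, 31.0, 73.0, -59.0), (0, 29.0, 71.0, -59.0), (20, 32.0, 71.0, -59.0), (40, 32.0, 71.0, -59.0), (60, 36.0, 72.0, -59.0), (80, 31.0, 95.0, -64.0)]
s5 right face min/max z, med y by x: [(-60, 31.0, 77.0, -83.0), (-48, 31.0, 77.0, -85.0), (-36, 28.0, 76.0, -84.0), (-24, 46.0, 77.0, -84.0), (-12, 33.0, 76.0, -85.0), (0, 33.0, 76.0, -85.0), (12, 32.0, 76.0, -85.0), (24, 31.0, 76.0, -84.0), (36, 48.0, 75.0, -85.0), (48, 36.0, 75.0, -85.0), (60, 55.0, 74.0, -83.0)]
  front face: [(-80, 31.0, 77.0, -60.0), (-60, 36.0, 78.0, -60.0), (-40, 34.0, 79.0, -60.0), (-20, 32.0, 82.0, -60.0), (0, 32.0, 80.0, -60.0), (20, 30.0, 82.0, -60.0), (40, 34.0, 83.0, -60.0), (60, 34.0, 84.0, -60.0), (80, 31.0, 90.0, -67.0)]
s8 right face min/max z, med y by x: [(-60, 30.0, 73.0, -84.0), (-48, 29.0, 74.0, -84.0), (-36, 32.0, 74.0, -84.0), (-24, 45.0, 76.0, -84.0), (-12, 33.0, 76.0, -84.0), (0, 29.0, 77.0, -85.0), (12, 31.0, 79.0, -85.0), (24, 34.0, 81.0, -85.0), (36, 48.0, 82.0, -85.0), (48, 36.0, 83.0, -84.0), (60, 40.0, 79.0, -84.0)]
  front face: [(-80, 30.0, 73.0, -60.0), (-60, 33.0, 73.0, -60.0), (-40, 35.0, 72.0, -60.0), (-20, 31.0, 73.0, -60.0), (0, 32.0, 73.0, -60.0), (20, 31.0, 73.0, -60.0), (40, 33.0, 73.0, -60.0), (60, 38.0, 74.0, -60.0), (80, 32.0, 96.0, -66.0)]
```

View pics/cmp.png

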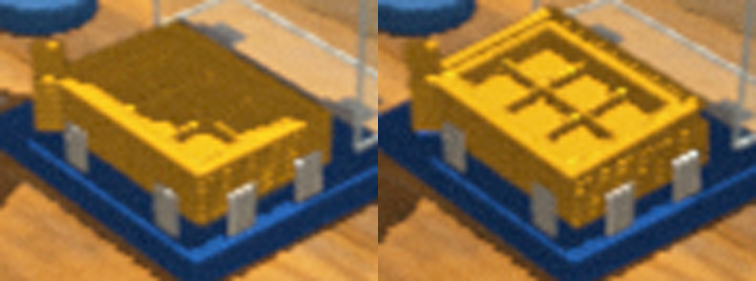

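```bash
python3 - <<'E'
from h import *
for nm in('s2','s5','s8'):
    w=np.load(nm+'.npz'); im,d,P=w['im'],w['d'],w['P']
    hsv=cv2.cvtColor(im,cv2.COLOR_BGR2HSV); yel=(hsv[...,0]>14)&(hsv[...,0]<36)&(hsv[...,1]>120)&(d>0)
    Q=R.from_euler('z',-YAW).apply((P-C).reshape(-1,3)); Q=Q[yel.ravel()&(abs(Q[:,0])<80)&(abs(Q[:,1])<110)&(Q[:,2]<100)]
    print(nm,'front face x vs z',[(z,len(t),t.mean().round(1),(t.std()/len(t)**.5).round(1)) for z in range(34,72,6) for t in [Q[(abs(Q[:,2]-z)<3)&(Q[:,0]<-50)&(abs(Q[:,1])<70),0]] if len(t)>3])
    print('  right face y vs z',[(z,len(t),t.mean().round(1)) for z in range(34,72,6) for t in [Q[(abs(Q[:,2]-z)<3)&(Q[:,1]<-75)&(abs(Q[:,0])<45),1]] if len(t)>3])
E
```

```text
s2 front face x vs z [(34, 31, np.float64(-58.5), np.float64(0.3)), (40, 38, np.float64(-59.0), np.float64(0.3)), (46, 57, np.float64(-59.2), np.float64(0.3)), (52, 55, np.float64(-58.9), np.float64(0.2)), (58, 47, np.float64(-58.7), np.float64(0.2)), (64, 59, np.float64(-59.0), np.float64(0.2)), (70, 108, np.float64(-56.2), np.float64(0.3))]
  right face y vs z [(34, 20, np.float64(-84.2)), (40, 20, np.float64(-84.5)), (46, 37, np.float64(-84.0)), (52, 36, np.float64(-84.5)), (58, 46, np.float64(-84.3)), (64, 42, np.float64(-84.5)), (70, 81, np.float64(-81.6))]
s5 front face x vs z [(34, 36, np.float64(-60.6), np.float64(0.2)), (40, 34, np.float64(-60.6), np.float64(0.3)), (46, 50, np.float64(-61.0), np.float64(0.2)), (52, 55, np.float64(-60.9), np.float64(0.2)), (58, 51, np.float64(-60.2), np.float64(0.3)), (64, 103, np.float64(-57.5), np.float64(0.3)), (70, 5, np.float64(-59.8), np.float64(0.4))]
  right face y vs z [(34, 20, np.float64(-85.1)), (40, 19, np.float64(-85.1)), (46, 37, np.float64(-84.9)), (52, 39, np.float64(-84.9)), (58, 41, np.float64(-84.7)), (64, 56, np.float64(-83.7)), (70, 33, np.float64(-84.3))]
s8 front face x vs z [(34, 37, np.float64(-60.2), np.float64(0.3)), (40, 27, np.float64(-60.2), np.float64(0.2)), (46, 62, np.float64(-60.4), np.float64(0.2)), (52, 51, np.float64(-60.1), np.float64(0.2)), (58, 48, np.float64(-60.2), np.float64(0.2)), (64, 41, np.float64(-60.8), np.float64(0.2)), (70, 122, np.float64(-58.1), np.float64(0.3))]
  right face y vs z [(34, 19, np.float64(-84.8)), (40, 21, np.float64(-85.6)), (46, 29, np.float64(-84.6)), (52, 42, np.float64(-85.3)), (58, 44, np.float64(-84.8)), (64, 62, np.float64(-83.0)), (70, 26, np.float64(-82.9))]
```

The stack stands upright and has only shifted 1.5 mm forward within its play. The tray alone is tilted, with its front caught and its back high. I'll press it home with closed fingers on a back-right pocket floor.

```bash
python3 - <<'E'
from h import *
plan([cad(8,-45,150)],0,8,84.3)
E
```

```text
[[1.69,0.47,0.43,-0.12,0],[1.62,0.67,0.43,-0.12,0],[1.53,0.86,0.43,-0.12,0],[1.42,1.04,0.43,-0.12,0],[1.28,1.2,0.43,-0.12,0],[1.13,1.34,0.43,-0.12,0],[0.96,1.47,0.43,-0.05,0],[0.89,1.52,0.43,-0.0,0]]
```

Request:
send_rows --steps '[[[1.7,0.5,0.4,-0.12,0],[1.6,0.7,0.4,-0.12,0],[1.5,0.9,0.4,-0.12,0],[1.4,1.0,0.4,-0.12,0],[1.3,1.2,0.4,-0.12,0],[1.1,1.3,0.4,-0.12,0],[1.0,1.5,0.4,-0.05,0],[0.7,1.2,0.4,0,0],[0,0,0,0,0]]]'

```text
clock: 16.0
position: [556.4, 110.7, 139.7]
ee_rot: [0.999, -0.034, -0.014, -0.003]
contact_force: [-0.5, 0.5, -0.4]
gripper_width: -0.2
```

```bash
python3 - <<'E'
from h import *
st(); plan([cad(8,-45,80)],0,6,84.3)
E
```

```text
16.0 [556.4 110.7 139.7] [[0.997, -0.068, -0.028], [-0.068, -0.998, 0.006], [-0.029, -0.004, -1.0]] [-0.5  0.5 -0.4] -0.227623902413271 [ 0.47  0.38 -0.24 -0.02 -0.98  1.04]
[[0.08,-0.04,0.99,0.03,0],[0.08,-0.04,0.99,0.0,0],[0.08,-0.04,0.99,0.0,0],[0.08,-0.04,0.99,0.0,0],[0.08,-0.04,0.99,0.0,0],[0.08,-0.04,0.99,0.0,0]]
```

Request:
send_rows --steps '[[[0.05,0.05,1.0,0.03,0],[0.05,0,1.0,0,0],[0.05,0,1.0,0,0],[0.05,0,1.0,0,0],[0,0,1.0,0,0],[0,0,1.0,0,0],[0,0,0,0,0]]]'

```text
clock: 16.58
position: [554.2, 110.7, 71.1]
ee_rot: [0.999, -0.049, -0.018, -0.001]
contact_force: [-0.2, 0.9, -0.7]
gripper_width: -0.0
```

```bash
python3 - <<'E'
from h import *
edges(*q())
E
```

```text
16.5833 [554.2 110.7  71.1] [[0.995, -0.097, -0.035], [-0.097, -0.995, 0.003], [-0.036, 0.0, -0.999]] [-0.2  0.9 -0.7] -0.023259327990307253 [ 0.47  0.46 -0.31 -0.03 -0.83  1.02]
TCP caddy [  3.  -47.9  71.1] T [-0.03 -0.05 -0.02]
far 262 [44.9 63.1 80.7] | farin 250 [79.7 80.5 81.4] | left_b 464 [47.  78.3 83.1] | right_f 0  | nearL 234 [71.2 73.4 74.2] | front 0  | mid 495 [45.7 63.6 82.1] | right 165 [75.6 76.3 77.2] | 
front edge y -70 -53.4 z 68.3 | left edge x -30 86.4 z 76.0 | left edge x 10 85.7 z 80.1 | left edge x 40 85.9 z 82.9 |
```

Request:
send_rows --steps '[[[0.5,0,0,0,0],[0.5,0,0.3,0,0],[0,0,0.4,0,0],[0,0,0.4,0,0],[0,0,0.3,0,0],[0,0,0.3,0,0]]]'

```text
clock: 17.13
position: [567.7, 111.0, 56.0]
ee_rot: [0.999, -0.048, -0.014, -0.002]
contact_force: [-1.9, 0.5, 1.6]
gripper_width: 0.2
```

```bash
python3 - <<'E'
from h import *
edges(*q())
E
```

```text
17.1333 [567.7 111.   56. ] [[0.995, -0.095, -0.028], [-0.095, -0.995, 0.005], [-0.028, -0.003, -1.0]] [-1.9  0.5  1.6] 0.20478450121944358 [ 0.46  0.5  -0.29 -0.02 -0.8   1.03]
TCP caddy [ 16.4 -46.2  56. ] T [0.14 0.39 0.  ]
far 392 [40.4 62.8 78.1] | farin 277 [77.3 78.1 78.8] | left_b 624 [40.8 63.  80.6] | right_f 0  | nearL 1  | front 0  | mid 742 [40.7 63.1 79.6] | right 0  | 
left edge x -30 86.2 z 75.7 | left edge x 10 85.6 z 78.7 | left edge x 40 84.9 z 80.9 |
```

Contact is made and the tray is going down. I'll keep pressing.

Request:
send_rows --steps '[[[-0.1,0,0.3,0,0],[0,0,0.3,0,0],[0,0,0.3,0,0],[0,0,0.3,0,0]]]'

```text
clock: 17.52
position: [566.3, 111.1, 49.1]
ee_rot: [0.999, -0.046, -0.014, -0.001]
contact_force: [-6.6, -0.4, 19.6]
gripper_width: -0.0
```

```bash
python3 - <<'E'
from h import *
edges(*q())
E
```

```text
17.5167 [566.3 111.1  49.1] [[0.995, -0.092, -0.028], [-0.092, -0.996, 0.003], [-0.028, -0.001, -1.0]] [-6.6 -0.4 19.6] -0.03292161825263246 [ 0.47  0.51 -0.3  -0.02 -0.78  1.03]
TCP caddy [ 15.  -46.2  49.1] T [0.06 2.23 0.01]
far 359 [39.6 62.3 70.4] | farin 252 [69.5 70.3 70.9] | left_b 598 [40.2 63.3 70.7] | right_f 0  | nearL 6 [69.5 70.  70.5] | front 0  | mid 654 [40.3 62.7 70.5] | right 0  | 
left edge x -30 86.5 z 70.7 | left edge x 10 86.6 z 70.8 | left edge x 40 85.9 z 71.0 |
```

The tray is snapped home and level, with the rim at 70–71 everywhere. Next is going back to the tab, gripping only its outer upper part so it can pivot between the pads.

```bash
python3 - <<'E'
from h import *
s=arm.read_state(); p=np.array(s['position'])
# after a 9 cm lift
up=p+[0,0,95]
t=cad(-58,82,170)+16*np.array([-.633,.774,0]); print(t)
class S: pass
import h
st0=dict(s); st0['position']=up
h.arm=S(); h.arm.read_state=lambda: st0
h.plan([t],.4,8,39.3)
E
```

```text
[496.30299642 258.33910222 170.        ]
[[-1.05,-1.75,-0.29,0.12,0.4],[-1.25,-1.61,-0.29,0.12,0.4],[-1.44,-1.45,-0.29,0.12,0.4],[-1.6,-1.27,-0.29,0.12,0.4],[-1.74,-1.07,-0.29,0.12,0.4],[-1.86,-0.85,-0.29,0.12,0.4],[-1.94,-0.63,-0.29,0.07,0.4],[-1.98,-0.49,-0.29,0.0,0.4]]
```

Request:
send_rows --steps '[[[0,0,-1.0,0,0],[0,0,-2.0,0,0],[0,0,-2.5,0,0],[0,0,-2.5,0,0],[0,0,-1.5,0,0]]]'

```text
clock: 17.98
position: [565.8, 109.8, 144.4]
ee_rot: [0.999, -0.046, -0.018, 0.001]
contact_force: [0.5, 0.5, -0.2]
gripper_width: -0.3
```

Request:
send_rows --steps '[[[-1.0,-1.7,-0.4,0.12,0.4],[-1.2,-1.6,-0.3,0.12,0.4],[-1.4,-1.5,-0.3,0.12,0.4],[-1.6,-1.3,-0.3,0.12,0.4],[-1.7,-1.1,-0.3,0.12,0.4],[-1.9,-0.9,-0.3,0.12,0.4],[-1.9,-0.6,-0.3,0.07,0.4],[-1.7,-0.4,-0.3,0,0.4],[0,0,0,0,0.4]]]'

```text
clock: 18.73
position: [500.3, 261.0, 177.2]
ee_rot: [0.897, -0.443, -0.013, 0.003]
contact_force: [0.7, -1.4, 1.2]
gripper_width: 34.1
```

```bash
python3 - <<'E'
from h import *
im,d,P=q(); edges(im,d,P)
hsv=cv2.cvtColor(im,cv2.COLOR_BGR2HSV); yel=(hsv[...,0]>14)&(hsv[...,0]<36)&(hsv[...,1]>120)&(d>0)
m=(np.linalg.norm(P[...,:2]-cad(-57,82,0)[:2],axis=-1)<30)&(P[...,2]>84)&(P[...,2]<104)&yel
k,l,s,c=cv2.connectedComponentsWithStats(m.astype(np.uint8)); i=1+s[1:,4].argmax(); r=P[l==i]
print(len(r),r[:,2].max(),[np.round(t,1) for t in cv2.minAreaRect(r[:,:2].astype(np.float32))])
c=cv2.minAreaRect(r[r[:,2]>90][:,:2].astype(np.float32))[0]; print(c)
plan([[c[0]-.633*16,c[1]+.774*16,115]],.4,5,39.3)
E
```

```text
18.7333 [500.3 261.  177.2] [[0.608, -0.794, -0.026], [-0.794, -0.608, 0.005], [-0.02, 0.017, -1.0]] [ 0.7 -1.4  1.2] 34.08611896877225 [ 0.76  0.34 -0.2  -0.02 -1.05 -0.09]
TCP caddy [-65.6  96.4 177.2] T [-0.11 -0.09 -0.01]
far 0  | farin 0  | left_b 60 [69.4 70.4 71.3] | right_f 78 [68.9 70.2 71. ] | nearL 114 [68.7 70.1 71. ] | front 130 [69.  70.2 71. ] | mid 1  | right 0  | 
front edge y -70 -63.0 z 70.7 | front edge y -20 -62.7 z 70.7 | front edge y 30 -62.2 z 70.7 | left edge x -30 86.0 z 71.0 | left edge x 10 85.8 z 71.0 | left edge x 40 85.7 z 71.3 | 
394 96.40145904404163 [array([505.4, 248. ]), array([10. , 22.9]), np.float64(38.0)]
(505.3193359375, 248.06800842285156)
[[-0.05,0.05,1.24,-0.03,0.4],[-0.05,0.05,1.24,-0.0,0.4],[-0.05,0.05,1.24,-0.0,0.4],[-0.05,0.05,1.24,-0.0,0.4],[-0.05,0.05,1.24,-0.0,0.4]]
```

Request:
send_rows --steps '[[[0,0.05,1.2,-0.02,0.4],[-0.1,0.05,1.2,0,0.4],[-0.1,0.05,1.2,0,0.4],[-0.1,0.05,1.2,0,0.4],[0,0.05,1.0,0,0.4],[0,0,0,0,0.4],[0,0,0,0,0.4]]]'

```text
clock: 19.37
position: [495.6, 256.2, 115.3]
ee_rot: [0.901, -0.434, -0.013, 0.005]
contact_force: [0.3, -0.1, 0.3]
gripper_width: 34.3
```

```bash
python3 - <<'E'
from h import *
st(); plan([[495.2,260.5,86]],.4,3,38.6)
E
```

```text
19.3667 [495.6 256.2 115.3] [[0.623, -0.782, -0.028], [-0.782, -0.623, 0.003], [-0.02, 0.019, -1.0]] [ 0.3 -0.1  0.3] 34.27063445419865 [ 0.76  0.39 -0.29 -0.03 -0.91 -0.07]
[[-0.1,-0.1,0.98,-0.0,0.4],[-0.1,-0.1,0.98,-0.0,0.4],[-0.1,-0.1,0.98,-0.0,0.4]]
```

Request:
send_rows --steps '[[[-0.15,-0.1,0.9,0,0.4],[-0.15,-0.1,0.9,0,0.4],[-0.1,-0.1,0.9,0,0.4],[0,0,0,0,0.4],[0,0,0,0,0.4]]]'

```text
clock: 19.78
position: [496.0, 261.1, 86.8]
ee_rot: [0.9, -0.435, -0.013, 0.004]
contact_force: [-0.5, -0.6, 0.6]
gripper_width: 34.9
```

```bash
python3 - <<'E'
from h import *
st(); plan([[495.2,260.5,85]],.4,1,38.6)
E
```

```text
19.7833 [496.  261.1  86.8] [[0.622, -0.783, -0.026], [-0.783, -0.622, 0.005], [-0.02, 0.017, -1.0]] [-0.5 -0.6  0.6] 34.86231072631817 [ 0.76  0.43 -0.31 -0.03 -0.84 -0.07]
[[0.0,0.1,0.18,-0.0,0.4]]
```

Request:
send_rows --steps '[[[0,0.1,0.15,0,0.4],[0,0,0,0,0.4],[0,0,0,0,0],[0,0,0,0,0],[0,0,0,0,0],[0,0,0,0,0],[0,0,0,0,0]]]'

```text
clock: 20.37
position: [495.4, 260.8, 86.0]
ee_rot: [0.901, -0.434, -0.012, 0.003]
contact_force: [0.6, -0.8, -1.4]
gripper_width: 6.7
```

```bash
python3 - <<'E'
from h import *
edges(*q())
E
```

```text
20.3667 [495.4 260.8  86. ] [[0.622, -0.782, -0.025], [-0.783, -0.623, 0.005], [-0.019, 0.016, -1.0]] [ 0.6 -0.8 -1.4] 6.655339912244275 [ 0.76  0.43 -0.32 -0.03 -0.84 -0.07]
TCP caddy [-70.5  95.6  86. ] T [-0.06 -0.07 -0.02]
far 0  | farin 0  | left_b 201 [69.4 70.4 71.3] | right_f 0  | nearL 289 [68.6 70.3 71.3] | front 300 [69.5 70.4 71.2] | mid 0  | right 0  | 
front edge y -70 -63.3 z 71.0 | front edge y -20 -62.6 z 70.8 | front edge y 30 -61.9 z 71.0 | left edge x -30 86.5 z 71.1 | left edge x 10 86.1 z 71.1 | left edge x 40 85.7 z 71.4 |
```

Request:
send_rows --steps '[[[0,0,-0.15,0,0],[0,0,-0.15,0,0],[0.03,0,-0.15,0,0],[0.03,0,-0.15,0,0],[0.03,0,-0.15,0,0]]]'

```text
clock: 20.83
position: [495.2, 258.8, 92.1]
ee_rot: [0.9, -0.435, -0.013, 0.005]
contact_force: [0.8, 0.3, -3.1]
gripper_width: 6.7
```

```bash
python3 - <<'E'
from h import *
edges(*q())
E
```

```text
20.8333 [495.2 258.8  92.1] [[0.622, -0.783, -0.028], [-0.783, -0.622, 0.003], [-0.02, 0.02, -1.0]] [ 0.8  0.3 -3.1] 6.653405349742953 [ 0.76  0.42 -0.31 -0.03 -0.85 -0.07]
TCP caddy [-70.5  93.7  92.1] T [-0.06 -0.35  0.01]
far 0  | farin 0  | left_b 174 [73.  74.  74.8] | right_f 0  | nearL 232 [75.1 75.9 76.8] | front 292 [74.4 75.3 76.2] | mid 0  | right 0  | 
front edge y -70 -62.5 z 73.3 | front edge y -20 -62.1 z 74.4 | front edge y 30 -62.0 z 75.6 | left edge x -30 85.4 z 76.0 | left edge x 10 85.4 z 75.4 | left edge x 40 85.3 z 74.9 |
```

The tray now pivots freely: the tab is up 6 mm and the far corner is still at 0. I'll continue slowly.

Request:
send_rows --steps '[[[0.03,0,-0.15,0,0],[0.03,0,-0.15,0,0],[0.03,0,-0.15,0,0],[0.03,0,-0.15,0,0],[0.03,0,-0.15,0,0],[0.03,0,-0.15,0,0]]]'

```text
clock: 21.38
position: [496.4, 257.5, 102.9]
ee_rot: [0.9, -0.435, -0.013, 0.004]
contact_force: [-0.6, -0.3, -0.5]
gripper_width: 7.2
```

```bash
cat >> h.py <<'E'
def plane(im,d,P,lo=60,radius=115):
    """plane fit of the tray rim's top by RANSAC-like trimming, caddy frame; prints height at tab and far corners"""
    hsv=cv2.cvtColor(im,cv2.COLOR_BGR2HSV); yel=(hsv[...,0]>14)&(hsv[...,0]<36)&(hsv[...,1]>120)&(d>0)
    Q=R.from_euler('z',-YAW).apply((P-C).reshape(-1,3)); Q=Q[yel.ravel()]
    L=Q[(Q[:,1]>79)&(Q[:,1]<84.5)&(Q[:,0]>-30)&(Q[:,0]<58)]; F=Q[(Q[:,0]<-53)&(Q[:,0]>-59)&(abs(Q[:,1])<65)]
    A=np.vstack([L,F]); A=A[A[:,2]>lo]
    for _ in range(6):
        c=np.linalg.lstsq(np.c_[A[:,:2],np.ones(len(A))],A[:,2],rcond=None)[0]; r=A[:,2]-A[:,:2]@c[:2]-c[2]; A=A[abs(r)<max(1.5,1.5*r.std())]
    print('slopes',c[:2].round(4),'rise tab %.1f far %.1f'%(c@[-57,82,1]-70.8,c@[60,-85,1]-70.8),len(A))
E
python3 - <<'E'
from h import *
r=q(); edges(*r); plane(*r)
E
```

```text
21.3833 [496.4 257.5 102.9] [[0.622, -0.783, -0.028], [-0.783, -0.622, 0.004], [-0.02, 0.019, -1.0]] [-0.6 -0.3 -0.5] 7.1962345135874655 [ 0.76  0.41 -0.3  -0.03 -0.88 -0.07]
TCP caddy [-69.1  92.5 102.9] T [-0.01  0.17  0.1 ]
far 0  | farin 0  | left_b 164 [78.  78.9 79.9] | right_f 0  | nearL 219 [84.6 85.4 86.4] | front 283 [84.  84.9 85.9] | mid 0  | right 0  | 
front edge y -70 -61.2 z 79.8 | front edge y -20 -61.1 z 82.2 | front edge y 30 -61.5 z 85.0 | left edge x -30 85.2 z 85.0 | left edge x 10 85.6 z 82.2 | left edge x 40 85.7 z 80.4 | 
slopes [-0.0669  0.0541] rise tab 15.9 far -1.0 4924
```

Request:
send_rows --steps '[[[0.04,0,-0.15,0,0],[0.04,0,-0.15,0,0],[0.04,0,-0.15,0,0],[0.04,0,-0.15,0,0],[0.04,0,-0.15,0,0]]]'

```text
clock: 21.85
position: [498.1, 256.0, 111.7]
ee_rot: [0.9, -0.435, -0.013, 0.004]
contact_force: [0.3, -0.2, -1.7]
gripper_width: 6.8
```

```bash
python3 - <<'E'
from h import *
r=q(); edges(*r); plane(*r)
E
```

```text
21.85 [498.1 256.  111.7] [[0.622, -0.783, -0.027], [-0.783, -0.622, 0.004], [-0.02, 0.018, -1.0]] [ 0.3 -0.2 -1.7] 6.79756070218443 [ 0.75  0.4  -0.29 -0.03 -0.9  -0.06]
TCP caddy [-67.2  91.1 111.7] T [ 0.08 -0.02  0.03]
far 0  | farin 0  | left_b 178 [83.9 84.9 85.9] | right_f 0  | nearL 201 [92.8 93.7 94.6] | front 268 [91.6 92.5 93.2] | mid 0  | right 0  | 
front edge y -70 -62.1 z 83.8 | front edge y -20 -61.4 z 88.1 | front edge y 30 -60.7 z 92.3 | left edge x -30 84.1 z 92.8 | left edge x 10 84.1 z 89.1 | left edge x 40 83.9 z 86.6 | 
slopes [-0.0905  0.0875] rise tab 24.6 far -0.6 4556
```

Request:
send_rows --steps '[[[0.04,0,-0.15,0,0],[0.04,0,-0.15,0,0],[0.05,0,-0.15,0,0],[0.05,0,-0.15,0,0]]]'

```text
clock: 22.23
position: [500.1, 254.8, 118.5]
ee_rot: [0.9, -0.435, -0.013, 0.003]
contact_force: [-1.1, -0.1, -1.4]
gripper_width: 6.8
```

```bash
python3 - <<'E'
from h import *
r=q(); edges(*r); plane(*r)
E
```

```text
22.2333 [500.1 254.8 118.5] [[0.622, -0.783, -0.026], [-0.783, -0.622, 0.005], [-0.02, 0.017, -1.0]] [-1.1 -0.1 -1.4] 6.791144782737852 [ 0.75  0.39 -0.28 -0.03 -0.91 -0.06]
TCP caddy [-65.2  90.2 118.5] T [0.15 0.08 0.02]
far 0  | farin 0  | left_b 216 [94.4 95.4 96.2] | right_f 3 [90.7 90.8 91.3] | nearL 181 [100.6 101.5 102.3] | front 175 [ 99.4 100.4 101.1] | mid 0  | right 0  | 
front edge y -70 -60.3 z 94.0 | front edge y -20 -59.2 z 97.1 | front edge y 30 -58.3 z 100.4 | left edge x -30 82.3 z 100.9 | left edge x 10 82.0 z 98.4 | left edge x 40 81.6 z 96.7 | 
slopes [-0.0613  0.0647] rise tab 31.7 far 13.8 3801
```

The far corner stayed down to at least +25 mm at the tab and popped somewhere between +25 and +32. I'll now raise the tray clear and check the stack.

Request:
send_rows --steps '[[[0,0,-0.4,0,0],[0,0,-0.4,0,0],[0,0,-0.4,0,0],[0.2,0.2,0,0,0],[0.2,0.2,0,0,0],[0.25,0.25,0,0,0],[0,0,0,0,0]]]'

```text
clock: 22.87
position: [499.7, 245.1, 132.8]
ee_rot: [0.901, -0.435, -0.012, 0.002]
contact_force: [-0.3, 0.6, -1.3]
gripper_width: 7.0
```

```bash
python3 - <<'E'
from h import *
r=q(); edges(*r); plane(*r)
w=cloud('scene'); im,d,P=w; np.savez('s9.npz',im=im,d=d,P=P)
hsv=cv2.cvtColor(im,cv2.COLOR_BGR2HSV); yel=(hsv[...,0]>14)&(hsv[...,0]<36)&(hsv[...,1]>120)&(d>0)
Q=R.from_euler('z',-YAW).apply((P-C).reshape(-1,3)); Q=Q[yel.ravel()&(abs(Q[:,0])<80)&(abs(Q[:,1])<110)]
for z in range(34,80,6):
    t=Q[(abs(Q[:,2]-z)<3)&(abs(Q[:,1])<70)&(Q[:,0]<-45)]; t2=Q[(abs(Q[:,2]-z)<3)&(abs(Q[:,0])<45)&(Q[:,1]<-70)]
    print(z,len(t),t[:,0].mean().round(1) if len(t) else '',len(t2),t2[:,1].mean().round(1) if len(t2) else '')
E
```

```text
22.8667 [499.7 245.1 132.8] [[0.622, -0.783, -0.024], [-0.783, -0.622, 0.007], [-0.02, 0.015, -1.0]] [-0.3  0.6 -1.3] 6.9990538693392805 [ 0.74  0.37 -0.27 -0.03 -0.94 -0.05]
TCP caddy [-64.6  80.5 132.8] T [ 0.07 -0.04  0.02]
far 0  | farin 0  | left_b 1  | right_f 198 [106.5 107.7 108.7] | nearL 16 [115.4 175.1 179.9] | front 139 [114.6 115.5 116.2] | mid 0  | right 0  | 
front edge y -70 -59.2 z 109.6 | front edge y -20 -58.4 z 112.5 | front edge y 30 -57.7 z 115.6 | left edge x -30 72.6 z 115.7 | left edge x 10 72.8 z 113.6 | left edge x 40 72.2 z 112.0 | 
slopes [0.0394 0.0592] rise tab 46.5 far 41.2 2479
34 34 -61.2 22 -85.0
40 42 -60.9 17 -84.4
46 50 -60.9 35 -85.4
52 60 -60.5 42 -85.3
58 68 -56.4 53 -83.0
64 120 -56.4 77 -81.4
70 1 -60.8 0 
76 0  1 -78.2
```

Request:
send_rows --steps '[[[-0.3,0,0,0,0],[-0.3,0,0.2,0,0],[0,0,0.4,0,0],[0,0,0.4,0,0],[0,0,0.4,0,0],[0,0,0.3,0,0],[0,0,0.3,0,0],[0,0,0.2,0,0],[0,0,0,0,0]]]'

```text
clock: 23.72
position: [494.9, 251.7, 107.6]
ee_rot: [0.901, -0.434, -0.013, 0.002]
contact_force: [0.1, -0.5, -0.9]
gripper_width: 7.0
```

```bash
python3 - <<'E'
from h import *
r=q(); edges(*r)
E
```

```text
23.7167 [494.9 251.7 107.6] [[0.623, -0.782, -0.025], [-0.782, -0.623, 0.007], [-0.021, 0.015, -1.0]] [ 0.1 -0.5 -0.9] 7.010042352378294 [ 0.75  0.4  -0.31 -0.03 -0.88 -0.06]
TCP caddy [-70.   86.6 107.6] T [ 0.22  0.06 -0.01]
far 0  | farin 0  | left_b 53 [86.1 87.  87.7] | right_f 0  | nearL 50 [90.1 90.8 91.5] | front 280 [89.3 90.4 91.3] | mid 0  | right 0  | 
front edge y -70 -63.1 z 86.2 | front edge y -20 -62.6 z 88.3 | front edge y 30 -62.1 z 90.5 | left edge x -30 78.6 z 90.9 | left edge x 10 78.8 z 89.4 | left edge x 40 78.7 z 88.4 |
```

Request:
send_rows --steps '[[[0,0,0.3,0,0],[0,0,0.3,0,0],[0,0,0.3,0,0],[0,0,0.2,0,0]]]'

```text
clock: 24.1
position: [495.2, 253.7, 97.3]
ee_rot: [0.901, -0.434, -0.012, 0.0]
contact_force: [-2.8, 1.1, 1.1]
gripper_width: 6.8
```

```bash
python3 - <<'E'
from h import *
r=q(); edges(*r)
E
```

```text
24.1 [495.2 253.7  97.3] [[0.623, -0.782, -0.022], [-0.782, -0.623, 0.01], [-0.022, 0.011, -1.0]] [-2.8  1.1  1.1] 6.7997641709267675 [ 0.75  0.41 -0.32 -0.03 -0.85 -0.06]
TCP caddy [-69.9  88.6  97.3] T [ 0.31  0.72 -0.  ]
far 0  | farin 0  | left_b 96 [80.9 81.9 82.9] | right_f 0  | nearL 92 [81.  81.7 82.5] | front 282 [80.9 81.6 82.6] | mid 0  | right 0  | 
front edge y -70 -62.4 z 81.7 | front edge y -20 -61.7 z 81.8 | front edge y 30 -61.1 z 82.2 | left edge x -30 80.2 z 82.7 | left edge x 10 79.7 z 82.8 | left edge x 40 79.4 z 82.9 |
```

Request:
send_rows --steps '[[[0,0,0.2,0,0],[0,0,0.1,0,0],[0,0,0,0,0],[0,0,-0.3,0,0],[0,0,-1.0,0,0],[0,0,-1.0,0,0],[0,0,-1.0,0,0],[0,0,0,0,0]]]'

```text
clock: 24.82
position: [496.5, 251.3, 129.8]
ee_rot: [0.901, -0.434, -0.011, 0.002]
contact_force: [0.5, 0.2, -0.9]
gripper_width: 6.8
```

```bash
python3 - <<'E'
from h import *
r=q(); edges(*r)
E
```

```text
24.8167 [496.5 251.3 129.8] [[0.623, -0.782, -0.022], [-0.782, -0.623, 0.006], [-0.019, 0.014, -1.0]] [ 0.5  0.2 -0.9] 6.752213215342162 [ 0.75  0.37 -0.28 -0.02 -0.93 -0.06]
TCP caddy [-68.4  86.3 129.8] T [ 0.15 -0.07  0.1 ]
far 0  | farin 0  | left_b 56 [108.6 109.3 110. ] | right_f 2  | nearL 43 [112.2 113.  113.8] | front 267 [111.8 112.5 113.4] | mid 0  | right 0  | 
front edge y -70 -62.1 z 108.1 | front edge y -20 -61.4 z 110.4 | front edge y 30 -60.9 z 112.6 | left edge x -30 78.3 z 113.2 | left edge x 10 78.1 z 111.6 | left edge x 40 77.8 z 110.5 |
```

The pinch springs back to about 3.4° of tilt. I'll lay the tray flat on the stack, off its nest and resting on the ribs, and regrip the tab with full pads so it hangs level.

Request:
send_rows --steps '[[[0,0,1.0,0,0],[0,0,1.0,0,0],[0,0,0.6,0,0],[0,0,0.4,0,0],[0,0,0.2,0,0],[0,0,0.2,0,0],[0,0,0,0,0]]]'

```text
clock: 25.45
position: [494.0, 253.1, 90.5]
ee_rot: [0.901, -0.434, -0.013, 0.002]
contact_force: [-0.7, 0.7, 0.0]
gripper_width: 6.8
```

```bash
python3 - <<'E'
from h import *
r=q(); edges(*r)
E
```

```text
25.45 [494.  253.1  90.5] [[0.623, -0.782, -0.025], [-0.782, -0.623, 0.008], [-0.022, 0.014, -1.0]] [-0.7  0.7  0. ] 6.812338654186494 [ 0.75  0.42 -0.32 -0.03 -0.84 -0.06]
TCP caddy [-71.   87.9  90.5] T [0.34 0.16 0.03]
far 0  | farin 0  | left_b 85 [79.7 80.6 81.8] | right_f 0  | nearL 97 [62.8 75.3 76.7] | front 277 [75.4 76.3 77. ] | mid 0  | right 0  | 
front edge y -70 -61.5 z 79.8 | front edge y -20 -61.1 z 78.4 | front edge y 30 -61.0 z 77.1 | left edge x -30 79.2 z 78.3 | left edge x 10 79.0 z 80.3 | left edge x 40 78.8 z 81.6 |
```

It over-rotated slightly past level, which should offset the springback. I'll lift and measure.

Request:
send_rows --steps '[[[0,0,0,0,0],[0,0,-0.4,0,0],[0,0,-1.0,0,0],[0,0,-1.5,0,0],[0,0,-1.5,0,0],[0,0,-1.0,0,0],[0,0,0,0,0]]]'

```text
clock: 26.08
position: [495.5, 248.7, 147.9]
ee_rot: [0.901, -0.435, -0.013, 0.006]
contact_force: [0.6, -0.1, -1.5]
gripper_width: 6.7
```

```bash
python3 - <<'E'
from h import *
r=q(); edges(*r)
im,d,P=cloud('scene')
hsv=cv2.cvtColor(im,cv2.COLOR_BGR2HSV); yel=(hsv[...,0]>14)&(hsv[...,0]<36)&(hsv[...,1]>120)&(d>0)
Q=R.from_euler('z',-YAW).apply((P-C).reshape(-1,3)); Q=Q[yel.ravel()&(abs(Q[:,0])<80)&(abs(Q[:,1])<110)]
for z in range(34,80,6):
    t=Q[(abs(Q[:,2]-z)<3)&(abs(Q[:,1])<70)&(Q[:,0]<-45)]; t2=Q[(abs(Q[:,2]-z)<3)&(abs(Q[:,0])<45)&(Q[:,1]<-70)]
    print(z,len(t),t[:,0].mean().round(1) if len(t) else '',len(t2),t2[:,1].mean().round(1) if len(t2) else '')
E
```

```text
26.0833 [495.5 248.7 147.9] [[0.622, -0.783, -0.028], [-0.783, -0.622, 0.001], [-0.018, 0.021, -1.0]] [ 0.6 -0.1 -1.5] 6.687478394653507 [ 0.75  0.35 -0.26 -0.02 -0.98 -0.06]
TCP caddy [-69.1  83.7 147.9] T [ 0.17 -0.11  0.03]
far 0  | farin 0  | left_b 0  | right_f 20 [124.2 124.9 125.4] | nearL 0  | front 272 [129.8 130.7 131.5] | mid 0  | right 0  | 
front edge y -70 -63.5 z 126.1 | front edge y -20 -62.8 z 128.4 | front edge y 30 -62.1 z 130.7 | left edge x -30 75.5 z 130.8 | left edge x 10 75.3 z 128.9 | left edge x 40 75.1 z 127.4 | 
34 34 -60.2 18 -85.7
40 38 -60.2 20 -86.3
46 56 -60.1 31 -85.8
52 55 -59.8 36 -86.3
58 65 -56.6 55 -82.9
64 110 -56.3 86 -82.7
70 2 -57.9 0 
76 0  0
```

The edge grip always sags to about 4°, while the stack remains fine. I'll lay the tray down and regrip fully.

Request:
send_rows --steps '[[[0,0,1.0,0,0],[0,0,1.5,0,0],[0,0,1.2,0,0],[0,0,0.5,0,0],[0,0,0.4,0,0],[0,0,0.2,0,0],[0,0,0,0,0],[0,0,0,0,0.4],[0,0,0,0,0.4],[0,0,0,0,0.4]]]'

```text
clock: 27.02
position: [492.2, 246.3, 91.4]
ee_rot: [0.9, -0.435, -0.014, 0.009]
contact_force: [0.2, 0.4, 0.7]
gripper_width: 34.0
```

```bash
python3 - <<'E'
from h import *
im,d,P=r=q(); edges(*r)
hsv=cv2.cvtColor(im,cv2.COLOR_BGR2HSV); yel=(hsv[...,0]>14)&(hsv[...,0]<36)&(hsv[...,1]>120)&(d>0)
m=(np.linalg.norm(P[...,:2]-cad(-57,76,0)[:2],axis=-1)<30)&(P[...,2]>92)&(P[...,2]<125)&yel
k,l,s,c=cv2.connectedComponentsWithStats(m.astype(np.uint8)); i=1+s[1:,4].argmax(); r=P[l==i]
c=cv2.minAreaRect(r[:,:2].astype(np.float32)); print(len(r),np.percentile(r[:,2],[50,95]),c)
plan([[*c[0],88]],.4,2)
E
```

```text
27.0167 [492.2 246.3  91.4] [[0.621, -0.783, -0.034], [-0.784, -0.621, -0.004], [-0.018, 0.029, -0.999]] [0.2 0.4 0.7] 34.00403579866977 [ 0.75  0.42 -0.33 -0.03 -0.86 -0.06]
TCP caddy [-72.2  80.9  91.4] T [-0.01 -0.04 -0.04]
far 0  | farin 0  | left_b 144 [62.5 63.2 64.1] | right_f 0  | nearL 195 [ 62.6  63.4 176.2] | front 271 [77.8 78.8 79.5] | mid 0  | right 0  | 
front edge y -70 -63.1 z 85.9 | front edge y -20 -62.0 z 82.9 | front edge y 30 -60.9 z 80.0 | left edge x -30 84.1 z 64.8 | left edge x 10 84.2 z 64.2 | left edge x 40 84.3 z 64.2 | 
1048 [100.93347973 102.34898418] ((505.1182861328125, 233.54629516601562), (9.883163452148438, 23.749685287475586), 37.80634307861328)
[[0.91,-0.11,0.16,0.0,0.4],[0.91,-0.11,0.16,0.0,0.4]]
```

Request:
send_rows --steps '[[[0.9,-0.1,0.1,0,0.4],[0.8,-0.1,0.2,0,0.4],[0,0,0.1,0,0.4],[0,0,0,0,0],[0,0,0,0,0],[0,0,0,0,0],[0,0,0,0,0],[0,0,0,0,0],[0,0,-0.5,0,0],[0,0,-1.0,0,0]]]'

```text
clock: 27.9
position: [504.3, 231.5, 100.8]
ee_rot: [0.9, -0.436, -0.016, 0.011]
contact_force: [1.0, 0.2, -1.6]
gripper_width: 8.0
```

```bash
python3 - <<'E'
from h import *
q()
E
```

```text
27.9 [504.3 231.5 100.8] [[0.619, -0.784, -0.038], [-0.785, -0.62, -0.006], [-0.019, 0.034, -0.999]] [ 1.   0.2 -1.6] 8.038764272694664 [ 0.71  0.41 -0.3  -0.03 -0.89 -0.03]
TCP caddy [-58.6  67.4 100.8] T [ 0.12 -0.06  0.04]
far 0  | farin 0  | left_b 77 [62.3 63.3 64.2] | right_f 561 [ 96.3  99.4 100.7] | nearL 94 [62.7 63.3 64. ] | front 272 [91.1 92.  92.7] | mid 0  | right 0  |
```

Gripped fully; the stack top reads flat at 63, so it stayed put. I'll lift and measure the tilt.

Request:
send_rows --steps '[[[0,0,-1.0,0,0],[0,0,-1.3,0,0],[0,0,-1.3,0,0],[0,0,-0.8,0,0],[0,0,0,0,0]]]'

```text
clock: 28.37
position: [507.7, 233.6, 152.2]
ee_rot: [0.9, -0.435, -0.014, 0.007]
contact_force: [-0.2, -1.6, -0.8]
gripper_width: 8.5
```

```bash
cat >> h.py <<'E'
def pose(names=('wrist','top')):
    for n in names:
        s=arm.read_state(); im,d,P=cloud(n); hsv=cv2.cvtColor(im,cv2.COLOR_BGR2HSV)
        yel=(hsv[...,0]>14)&(hsv[...,0]<36)&(hsv[...,1]>120)&(d>0); zt=s['position'][2]-12
        m=yel&(abs(P[...,2]-zt)<22)&(np.linalg.norm(P[...,:2]-np.array(s['position'])[:2],axis=-1)<240)
        A=P[m]; rc=cv2.minAreaRect(A[:,:2].astype(np.float32)); A0=A
        # rim points: within 11 mm of the rectangle's border
        th=np.radians(rc[2]); U=(A[:,:2]-rc[0])@np.array([[np.cos(th),-np.sin(th)],[np.sin(th),np.cos(th)]]); h=np.array(rc[1])/2
        A=A[((h-abs(U)).min(1)<9)]
        for _ in range(15):
            c=np.linalg.lstsq(np.c_[A[:,:2],np.ones(len(A))],A[:,2],rcond=None)[0]; r=A[:,2]-A[:,:2]@c[:2]-c[2]; A=A[(abs(r)<max(1.5,1.6*r.std()))]
        print(n,'n',len(A),'slopes',c[:2].round(4),'res',r.std().round(2),'rect',[np.round(t,1) for t in rc],'z@centre',(c[:2]@rc[0]+c[2]).round(1))
E
python3 - <<'E'
from h import *
st(); pose()
plan([[518,-50,150],[518,-138,150]],0,9)
E
```

```text
28.3667 [507.7 233.6 152.2] [[0.621, -0.783, -0.031], [-0.784, -0.621, -0.001], [-0.018, 0.025, -1.0]] [-0.2 -1.6 -0.8] 8.466852765068515 [ 0.71  0.36 -0.24 -0.02 -1.   -0.03]
wrist n 3847 slopes [-0.101   0.0919] res 0.71 rect [array([563.2, 197.5]), array([279.7, 121.3]), np.float64(38.1)] z@centre 134.9
top n 39 slopes [ 0.0197 -0.0476] res 0.76 rect [array([589.9, 207.7]), array([338. , 160.4]), np.float64(63.4)] z@centre 145.6
[[2.54,1.86,0.01,0.0,0],[2.54,1.86,0.01,0.0,0],[2.54,1.86,0.01,0.0,0],[2.54,1.86,0.01,0.0,0],[2.54,1.86,0.01,0.0,0],[2.54,1.86,0.01,0.0,0],[2.54,1.86,0.01,0.0,0],[2.54,1.86,0.01,0.0,0],[2.54,1.86,0.01,0.0,0],[0.77,0.61,0.0,0.0,0],[0.77,0.61,0.0,0.0,0],[0.77,0.61,0.0,0.0,0],[0.77,0.61,0.0,0.0,0],[0.77,0.61,0.0,0.0,0],[0.77,0.61,0.0,0.0,0],[0.77,0.61,0.0,0.0,0],[0.77,0.61,0.0,0.0,0],[0.77,0.61,0.0,0.0,0]]
```

Request:
send_rows --steps '[[[0.6,0.45,0,0,0],[1.2,0.9,0,0,0],[1.8,1.35,0,0,0],[2.0,1.5,0,0,0],[2.0,1.5,0,0,0],[2.0,1.5,0,0,0],[2.0,1.5,0,0,0],[2.0,1.5,0,0,0],[2.0,1.5,0,0,0],[2.0,1.5,0,0,0]]]'

```text
clock: 29.3
position: [491.8, -1.4, 138.9]
ee_rot: [0.9, -0.435, -0.034, 0.021]
contact_force: [0.4, -0.0, -1.7]
gripper_width: 8.2
```

```bash
python3 - <<'E'
from h import *
st()
plan([[518,-138,150]],0,8)
E
```

```text
29.3 [491.8  -1.4 138.9] [[0.619, -0.781, -0.079], [-0.784, -0.621, -0.008], [-0.043, 0.067, -0.997]] [ 0.4 -0.  -1.7] 8.1962993432748 [ 0.32  0.29 -0.38 -0.02 -0.97  0.36]
[[1.54,0.81,-0.15,0.0,0],[1.54,0.81,-0.15,0.0,0],[1.54,0.81,-0.15,0.0,0],[1.54,0.81,-0.15,0.0,0],[1.54,0.81,-0.15,0.0,0],[1.54,0.81,-0.15,0.0,0],[1.54,0.81,-0.15,0.0,0],[1.54,0.81,-0.15,0.0,0]]
```

Request:
send_rows --steps '[[[1.5,0.9,-0.2,0,0],[1.5,0.9,-0.2,0,0],[1.5,0.8,-0.2,0,0],[1.5,0.8,-0.1,0,0],[1.5,0.8,-0.1,0,0],[1.5,0.8,-0.1,0,0],[1.2,0.6,-0.1,0,0],[0.7,0.4,0,0,0],[0,0,0,0,0],[0,0,0,0,0]]]'

```text
clock: 30.13
position: [498.5, -145.1, 140.8]
ee_rot: [0.896, -0.442, -0.044, 0.026]
contact_force: [-0.1, 0.2, -1.1]
gripper_width: 8.2
```

```bash
cat >> h.py <<'E'
def level():
    s=arm.read_state(); p=np.array(s['position'])
    for n in('top','scene','wrist'):
        im,d,P=cloud(n); hsv=cv2.cvtColor(im,cv2.COLOR_BGR2HSV)
        m=(hsv[...,0]>14)&(hsv[...,0]<36)&(hsv[...,1]>110)&(d>0)&(P[...,2]>p[2]-75)&(P[...,2]<p[2]+25)&(np.linalg.norm(P[...,:2]-p[:2]-[48,-87],axis=-1)<125)
        A=P[m]; best=(0,)
        if len(A)<30: print(n,'few');continue
        rng=np.random.default_rng(0)
        for _ in range(1500):
            t=A[rng.choice(len(A),3,False)]
            nn=np.cross(t[1]-t[0],t[2]-t[0]); L=np.linalg.norm(nn)
            if L<1500 or abs(nn[2])/L<.95: continue
            nn/=L; k=abs((A-t[0])@nn)<1.5
            if k.sum()>best[0]: best=(k.sum(),k)
        B=A[best[1]]; c=np.linalg.lstsq(np.c_[B[:,:2],np.ones(len(B))],B[:,2],rcond=None)[0]
        rc=cv2.minAreaRect(A[:,:2].astype(np.float32)); print(n,len(A),best[0],'slopes',c[:2].round(3),'rect',[np.round(t,1) for t in rc],'z at mat centre',(c@[566,-225,1]).round(1),'planez span',np.percentile(B[:,2],[2,98]).round(1))
E
python3 - <<'E'
from h import *
st(); level()
im,_=optics.get_image('scene'); im2,_=optics.get_image('top'); cv2.imwrite('pics/fin1.png',cv2.hconcat([cv2.resize(im[120:320,280:500],None,fx=2,fy=2),cv2.resize(im2[140:260,340:460],(400,400))]))
E
```

```text
30.1333 [ 498.5 -145.1  140.8] [[0.606, -0.789, -0.102], [-0.794, -0.609, -0.008], [-0.056, 0.086, -0.995]] [-0.1  0.2 -1.1] 8.235793990702286 [ 0.03  0.34 -0.31  0.01 -1.02  0.62]
top 515 167 slopes [-0.048 -0.081] rect [array([ 503.6, -249.9]), array([100.8, 214.8]), np.float64(26.1)] z at mat centre 130.5 planez span [128.2 141.8]
scene 2280 485 slopes [-0.066 -0.066] rect [array([ 539.3, -230.7]), array([179.5, 133.1]), np.float64(83.2)] z at mat centre 131.7 planez span [125.2 142.8]
wrist 66797 29684 slopes [-0.056 -0.064] rect [array([ 544.1, -225.7]), array([178.1, 124.9]), np.float64(84.5)] z at mat centre 111.7 planez span [107.7 119.4]
```

View pics/fin1.png

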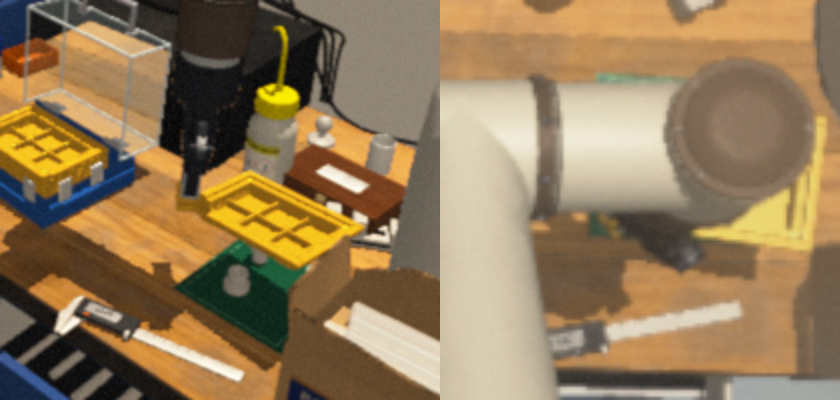

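The tray is held over the mat about 25 mm short in x, and is roughly 5° out of level because the tool has drifted in tilt. The stack is in place and the cover is open. I'll check clearance from the box before turning the tray to cancel the tilt.

```bash
python3 - <<'E'
from h import *
for n in('top0','scene0'):
    w=np.load(n+'.npz'); P=w['P'][w['d']>0]
    m=(P[:,0]>420)&(P[:,0]<720)&(P[:,2]>60)&(P[:,2]<400)&(P[:,1]<-285)&(P[:,1]>-450); B=P[m]
    print(n,len(B),[(x,B[abs(B[:,0]-x)<15][:,1].max().round(),B[abs(B[:,0]-x)<15][:,2].max().round()) for x in range(435,720,30) if (abs(B[:,0]-x)<15).sum()>5])
plan([[473,-218,135]],0,9,None)
s=arm.read_state(); M=R.from_quat(s['ee_rot']); p=np.array(s['position']); c=np.array([541,-228,p[2]])
rel=M.inv().apply(c-p); print('rel',rel)
for turn in (-.6,-1.0):
    n=int(round(-turn/.1)); M2=M*R.from_euler('z',turn); off=M2.apply(rel); tgt=np.array([566,-225,p[2]])-off; tgt[2]=p[2]
    print(turn,'tcp',tgt.round(1)); d=(tgt-p)/n; Mi=M; rows=[]
    for i in range(n): rows.append([*[float(round(v,2)) for v in Mi.inv().apply(d)/10],-.1,0]); Mi=Mi*R.from_euler('z',-.1)
    print(str(rows).replace(' ',''))
E
```

```text
top0 7696 [(435, np.float64(-350.0), np.float64(208.0)), (465, np.float64(-351.0), np.float64(209.0)), (495, np.float64(-355.0), np.float64(200.0)), (525, np.float64(-406.0), np.float64(329.0)), (555, np.float64(-377.0), np.float64(400.0)), (585, np.float64(-359.0), np.float64(400.0)), (615, np.float64(-345.0), np.float64(400.0)), (645, np.float64(-338.0), np.float64(400.0)), (675, np.float64(-338.0), np.float64(399.0)), (705, np.float64(-338.0), np.float64(400.0))]
scene0 6906 [(435, np.float64(-350.0), np.float64(206.0)), (465, np.float64(-350.0), np.float64(206.0)), (495, np.float64(-352.0), np.float64(204.0)), (525, np.float64(-405.0), np.float64(328.0)), (555, np.float64(-376.0), np.float64(399.0)), (585, np.float64(-360.0), np.float64(400.0)), (615, np.float64(-346.0), np.float64(399.0)), (645, np.float64(-343.0), np.float64(378.0)), (675, np.float64(-347.0), np.float64(333.0)), (705, np.float64(-347.0), np.float64(332.0))]
[[0.48,0.73,0.11,0.0,0],[0.48,0.73,0.11,0.0,0],[0.48,0.73,0.11,0.0,0],[0.48,0.73,0.11,0.0,0],[0.48,0.73,0.11,0.0,0],[0.48,0.73,0.11,0.0,0],[0.48,0.73,0.11,0.0,0],[0.48,0.73,0.11,0.0,0],[0.48,0.73,0.11,0.0,0]]
rel [91.90088199 18.71239851 -3.44377529]
-0.6 tcp [ 484.4 -178.9  141.5]
[[0.31,0.55,0.03,-0.1,0],[0.25,0.58,0.03,-0.1,0],[0.19,0.6,0.03,-0.1,0],[0.13,0.62,0.03,-0.1,0],[0.07,0.63,0.03,-0.1,0],[0.01,0.63,0.03,-0.1,0]]
-1.0 tcp [ 472.9 -214.3  141.5]
[[0.4,0.64,0.03,-0.1,0],[0.33,0.68,0.03,-0.1,0],[0.26,0.71,0.03,-0.1,0],[0.19,0.73,0.03,-0.1,0],[0.12,0.74,0.03,-0.1,0],[0.04,0.75,0.03,-0.1,0],[-0.03,0.75,0.03,-0.1,0],[-0.11,0.74,0.03,-0.1,0],[-0.18,0.73,0.03,-0.1,0],[-0.25,0.71,0.03,-0.1,0]]
```

Request:
send_rows --steps '[[[0.4,0.65,0.05,-0.1,0],[0.3,0.7,0.05,-0.1,0],[0.25,0.7,0.05,-0.1,0],[0.2,0.7,0.05,-0.1,0],[0.1,0.75,0.05,-0.1,0],[0.05,0.75,0.05,-0.1,0],[0,0.75,0.05,-0.1,0],[-0.1,0.75,0.05,-0.1,0],[-0.2,0.7,0.05,-0.1,0],[-0.25,0.7,0.05,-0.1,0]]]'

```text
clock: 31.22
position: [475.5, -209.6, 141.0]
ee_rot: [0.996, 0.075, -0.05, 0.001]
contact_force: [0.7, -0.4, -1.7]
gripper_width: 8.4
```

```bash
sed -i 's/-p\[:2\]-\[48,-87\],axis=-1)<125/-np.array([556,-225]),axis=-1)<130/' h.py; python3 - <<'E'
from h import *
st(); level()
E
```

```text
31.2167 [ 475.5 -209.6  141. ] [[0.984, 0.15, -0.099], [0.149, -0.989, -0.01], [-0.099, -0.005, -0.995]] [ 0.7 -0.4 -1.7] 8.396315136996561 [-0.09  0.34 -0.33  0.02 -1.01  1.8 ]
top 792 173 slopes [-0.05  0.03] rect [array([ 569.3, -213.3]), array([121.4, 184.9]), np.float64(55.5)] z at mat centre 129.2 planez span [123.  129.2]
scene 1652 384 slopes [-0.025  0.006] rect [array([ 566.1, -216.4]), array([129.7, 186.9]), np.float64(56.9)] z at mat centre 128.7 planez span [125.5 131.8]
wrist 66768 29752 slopes [-0.027  0.003] rect [array([ 569.2, -211.9]), array([125.4, 175.2]), np.float64(55.1)] z at mat centre 107.7 planez span [106.  109.8]
```

The tilt is now about 1.5°. A small centring move and slight lowering come next.

Request:
send_rows --steps '[[[0,0.2,0.3,0,0],[0,0.25,0.4,0,0],[0,0.25,0.4,0,0],[0,0.2,0.3,0,0],[0,0.1,0.2,0,0],[0,0,0,0,0],[0,0,0,0,0],[0,0,0,0,0]]]'

```text
clock: 32.03
position: [475.9, -218.7, 122.7]
ee_rot: [0.996, 0.068, -0.05, 0.002]
contact_force: [0.0, -1.1, -1.1]
gripper_width: 8.3
```

```bash
python3 - <<'E'
from h import *
s=st(); level()
M=R.from_quat(s['ee_rot'])
# other scene items and stack
for n in('scene',):
    im,d,P=cloud(n); hsv=cv2.cvtColor(im,cv2.COLOR_BGR2HSV); yel=(hsv[...,0]>14)&(hsv[...,0]<36)&(hsv[...,1]>120)&(d>0)
    Q=R.from_euler('z',-YAW).apply((P-C).reshape(-1,3)); Y=Q[yel.ravel()&(abs(Q[:,0])<62)&(abs(Q[:,1])<87)]
    print('stack top z',np.percentile(Y[:,2],[50,90,98]).round(1),'x',np.percentile(Y[:,0],[2,98]).round(),'y',np.percentile(Y[:,1],[2,98]).round())
    cvp=Q[(Q[:,0]>50)&(Q[:,0]<150)&(abs(Q[:,1])<112)&(Q[:,2]>195)&(Q[:,2]<260)&(d.ravel()>0)]; print('cover top pts',len(cvp),np.percentile(cvp[:,2],[10,50,95]).round(),np.percentile(cvp[:,0],[5,95]).round())
E
```

```text
32.0333 [ 475.9 -218.7  122.7] [[0.986, 0.136, -0.1], [0.136, -0.991, -0.01], [-0.1, -0.003, -0.995]] [ 0.  -1.1 -1.1] 8.338492579322853 [-0.11  0.36 -0.34  0.03 -0.97  1.8 ]
top 740 164 slopes [ 0.003 -0.011] rect [array([ 569.2, -224.2]), array([122.8, 184.5]), np.float64(55.0)] z at mat centre 107.1 planez span [105.7 109.4]
scene 1582 359 slopes [-0.026  0.01 ] rect [array([ 566.4, -226.9]), array([134.2, 183.2]), np.float64(52.4)] z at mat centre 110.6 planez span [107.1 113.9]
wrist 66797 29615 slopes [-0.028  0.002] rect [array([ 569.2, -221.1]), array([126.1, 176.4]), np.float64(54.9)] z at mat centre 89.6 planez span [87.8 91.8]
stack top z [52.4 63.8 66.7] x [-61.  54.] y [-86.  78.]
cover top pts 1117 [206. 210. 251.] [ 73. 146.]
```

```bash
python3 -c "
from h import *
job.job_done(); st()"
```

```text
the job is handed in; nothing more can be done
the job is handed in; nothing more can be done
```

I handed the job in at about 32 s. The cover is open on its stop, the top tray is out of the caddy, and the gripper is still holding it over the mat. It did not go through cleanly on the first try.

**What went wrong:**
- **First peel:** I gripped the tab too stiffly, and the far corner came loose too early. It was about 17 mm up when the tab was only about 26 mm up. I set the tray back down, pressed it into its snaps with up to about 20 N, and peeled again with a lighter grip.
- **Second peel:** the far corner was still down when the tab was 25 mm up. It let go somewhere between 25 and 32 mm, so the full 3 cm with that corner down is not confirmed.
- **Regrip:** the lighter grip let the tray sag about 4°. I laid it on the stack, off its nest, gripped the tab fully and carried on. The stack shifted about 1.5 mm forward within its play along the way.
- **Tool tilt:** the tool drifted about 6° off vertical during the carry. I turned the tray about 57° to cancel most of that, so it is held turned relative to the mat.

**Last checks before hand-in:**

| Check | Reading |
|---|---|
| Tray centre | about (568, -225) mm; mat centre about (566, -225) mm |
| Tilt | about 1.6° from the scene and wrist cameras, 0.7° from the top camera |
| Height above the mat | rim underside about 100 mm, pocket bottoms about 85 mm; calculated gap to the shaft sample about 13 mm |
| Stack | in the caddy and upright, top at about 63 mm |
| Cover | standing open, top at 210 mm, bar at about 250 mm |

I did not move the arm near the samples, caliper or tape, but I did not measure their positions again at the end.

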